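# Strip the roller grill for washing

### The job

Strip the roller grill for washing. First switch it off by turning its selector so that the white line points at the red mark; then unhook the sloping metal cover - tilt its lower end up until the cover is level while its two nibs stay hooked on the rod, and only then lift the nibs up off the rod, so that they do not catch on the lip behind it - and lay the cover flat, handle up, on the middle of the empty white cutting board beside the rack. Last, lay every roller of the grill in the blue drying rack, one to a V-groove, centred across both combs; leave the two jars beside the grill alone.

Things in the scene. Friction and masses are not known exactly. Their poses are not given: they have to be found in the camera images.
- grill: Fixed bench roller grill, 290x220 mm, 160 high. Origin on the worktop under the rollers; x from front (control deck) to back, z up. Four seats along x at y -75, -25, 25, 75 mm: a seated roller's middle is at x 0, z 58. Two seat plates across at x -45 and 45 (6 thick, top z 59); between them open down to z 18. Front deck: top z 40, x -171 to -66. Rear panel at x 120, top z 157 mm
- ledge (a point): Mid-axis of the fixed dark ledge rod (10 mm thick, along grill y; grill x 88, z 148 mm) on which the nibs hang. A fixed keeper lip, 19 to 34 mm behind its axis, underside 3 mm and top 9 mm above it, reaches over the nib tips of the sloping cover: lifted while sloping, they catch on it; with the cover level the nibs (6 mm) pass straight up the 14 mm gap between rod and lip
- selector (a joint): Angle of the grill's selector, rad, positive anticlockwise from above: 0 = white pointer line at the red (off) mark, i.e. towards the grill's front, bar along grill x; white marks at 0.7 and 1.4. Turns stiffly (0.06 N m) from -0.6 to 1.8 and stays where it is left
- selector_grip (a point): Point on the selector's vertical axis (grill x -128, y 0, z 70 mm) inside its black grip bar (42 mm long, 12 thick, z 53 to 81 mm; below it a collar 38 mm across). Its x axis lies along the bar, away from the white line
- cover: Bare metal sheet 203x206x4 mm, about 250 g. Origin mid underside; x to its upper, hooked end, z out of its upper face; sheet x -105 to 98 mm. Two nibs at x 92 to 98 (40 wide, at y -60, 60) and a full-width hem at x -105 to -99 reach 32 mm down, so laid flat its origin is 32 mm up. At the start it hangs on the rod sloping 0.454 rad down to the front, hem on the deck; turns freely about the rod
- cover_nib (a point): Point of the cover that coincides with the ledge rod's axis while it hangs: cover x 87, y 0, z -5 mm
- cover_handle (a point): Middle of the cover's black handle bar, at cover x -45, y 0, z 20 mm; the bar runs along the cover's y, 62 mm long, 14 mm thick (along x), and stands 28 mm above the sheet (z 4 to 32 mm)
- roller1: Steel roller, a cylinder 24 mm in diameter, 120 mm long, 150 g (may vary), black end caps. Origin at its middle; x along its axis. At the start it lies in a seat of the grill, under the cover; absent in some runs
- roller2: Steel roller, a cylinder 24 mm in diameter, 120 mm long, 150 g (may vary), black end caps. Origin at its middle; x along its axis. At the start it lies in a seat of the grill, under the cover; absent in some runs
- roller3: Steel roller, a cylinder 24 mm in diameter, 120 mm long, 150 g (may vary), black end caps. Origin at its middle; x along its axis. At the start it lies in a seat of the grill, under the cover; absent in some runs
- roller4: Steel roller, a cylinder 24 mm in diameter, 120 mm long, 150 g (may vary), black end caps. Origin at its middle; x along its axis. At the start it lies in a seat of the grill, under the cover; absent in some runs
- rack: Blue drying rack, fixed, 214 x 86 mm, 45 mm high. Origin on the worktop under its middle, z up. Two upright notched combs (6 mm thick) stand along its x at y = -40 and +40 mm; base plate top at z 8 mm. Four V-grooves (90 degrees, vertex z 30 mm, top z 45 mm) at x = -75, -25, 25, 75 mm; a roller laid in a groove lies along the rack's y across both combs
- groove1 (a point): Where the middle of a roller lies when seated in this groove: rack x -75, y 0, z 47 mm
- groove2 (a point): Where the middle of a roller lies when seated in this groove: rack x -25, y 0, z 47 mm
- groove3 (a point): Where the middle of a roller lies when seated in this groove: rack x 25, y 0, z 47 mm
- groove4 (a point): Where the middle of a roller lies when seated in this groove: rack x 75, y 0, z 47 mm
- board: White plastic cutting board, loose, 200 x 300 mm, 12 mm thick, on the worktop. Origin in the middle of its underside, z up, long side along its y
- green_jar: Jar with green cap, a bystander right of the grill, 44 mm diameter, 100 mm high; origin under its middle
- yellow_jar: Jar with yellow cap, a bystander right of the grill, 44 mm diameter, 106 mm high; origin under its middle

How it is judged:
On the way, in this order (a step that is already met when the one before it is completed fails the run):
1. the selector stands at the red mark (value of joint selector between -0.17 and 0.17 rad), for 0.2 s.
2. the cover is tilted up to level while its nibs are still hooked on the ledge rod (angle between cover's own z axis and vertical below 0.2 rad and distance between cover_nib and ledge below 0.018 m), for 0.2 s.
3. the cover lies flat on the cutting board (horizontal distance between cover and board below 0.06 m and angle between cover's own z axis and vertical below 0.1 rad and z of cover in the frame of board between 0.036 and 0.052 m), for 0.2 s.
At the end, for the whole second after the job is handed in: Selector within 0.17 rad of the red mark; cover flat (0.1 rad), handle up, on the board, middles within 60 mm; every roller present at rest in a rack groove, its middle within 14 mm of the groove's point and its axis within 0.1 rad of the groove (all of step 1 and all of step 3 and (distance between roller1 and groove1 below 0.014 m or distance between roller1 and groove2 below 0.014 m or distance between roller1 and groove3 below 0.014 m or distance between roller1 and groove4 below 0.014 m) and angle between the x axis of each of roller1, roller2, roller3, roller4 and the y axis of rack, either way round below 0.1 rad and linear speed of each of roller1, roller2, roller3, roller4 below 0.03 m/s and (distance between roller2 and groove1 below 0.014 m or distance between roller2 and groove2 below 0.014 m or distance between roller2 and groove3 below 0.014 m or distance between roller2 and groove4 below 0.014 m) and (distance between roller3 and groove1 below 0.014 m or distance between roller3 and groove2 below 0.014 m or distance between roller3 and groove3 below 0.014 m or distance between roller3 and groove4 below 0.014 m) and (distance between roller4 and groove1 below 0.014 m or distance between roller4 and groove2 below 0.014 m or distance between roller4 and groove3 below 0.014 m or distance between roller4 and groove4 below 0.014 m)); the robot touches nothing.
It fails at once if a jar is pushed more than 40 mm away (distance of any of green_jar, yellow_jar from where it was at the start of the episode above 0.04 m).
Of roller1, roller2, roller3, roller4 only 3 to 4 are there at a start; the rules pass over those that are not, and their reading is None.
At some moment in a run one of board may be knocked a few centimetres aside while the robot is not near it.
It also fails if it takes over 210 s, if anything falls off the work surface, if the arm or the gripper's body presses on something with over 40 N, if the wrist force passes 120 N, or if a joint passes its speed limit or range.

### The arm

A 6-joint arm with a two-finger parallel gripper is mounted at the origin on the work surface; the furniture and walls round the work are solid. World frame = base frame: x ahead of the robot, y to its left, z up, the work surface at z = 0. Lengths are in m, angles in rad, forces in N, time in s.
With the tool pointing down it reaches from about 0.325 to 0.775 m from the base axis. Payload 5.5 kg.
Tool frame: the origin (TCP) lies midway between the tips of the shut fingers; the grasp point (between the pads) lies 19 mm behind it (r.tcp_to_grasp is the z of the grasp point in the tool frame, in m); z points along the fingers, y is the line along which they close (so a half turn about z gives the same grasp; the last joint's range is limited). The gripper opens to 85 mm and grips with 20 to 120 N. Pads are 22 mm wide; open, the fingers measure 114 mm over their backs; the gripper's body (76 mm by 85 mm) begins 54 mm behind the grasp point. The pads swing forward as they close: fully open they stand 13 mm farther back than shut.
Start: joints at [-0.057, 0.091, 1.231, -0, 1.82, -0.057], TCP at [0.6, -0, 0.231] pointing down, gripper open.
Joint ranges: [-2.87, 2.87], [-0.86, 2.18], [0.17, 2.46], [-1.51, 4.65], [0.06, 2.69], [-2.65, 2.65]. Speed limits (rad/s): [2.57, 2.57, 3.01, 3.14, 3.14, 3.14].

### API

Orientations are given as a unit quaternion [w, x, y, z].
In Python, from station import r gives the robot as it stands. The module is installed in compiled form; this text tells all that it offers.
- The arm moves only by the tool step_arm, never from a script. Its argument "increments" is a list of rows, each a list of 2 entries, a list of its own where there are three numbers: the shift along the tool's x, y, z in cm, then the turn about the tool's z in degrees. In form: [[[x, y, z], yaw], ...]. A call has 1 to 20 rows; each row shifts and turns the commanded pose from where the row before left it, along the tool's axes as they then stand; what a row does not reach is not made up. A row lasts 1/12 s, in which the tool goes at most 41.7 mm and 7.16 degrees, less where a joint would pass 70% of its speed; a pose out of reach is approached as far as the arm can. A call with a gripper value outside its range is refused whole. "gripper" is the finger opening in cm, from 0 to 8.54, set as the call begins (left out, the last holds). The fingers move at their own pace and stop on an object; "squeeze" is the grip in N (left out, the last holds). Time passes only in rows, so rows that do not move let the fingers close. It gives the time, the measured TCP pose, the force, the opening and the grip force at its end, in the units of the state.
- r.get_obs(): the state, without advancing time (a new reading comes with each control period).
- r.grab_frame(name): name is "scene" or "side" or "wrist"; returns (picture, depth): 384x512x3 uint8, red, green, blue; 384x512 float32, m along the optical axis (not along the pixel's ray), 0 where there is no reading.
- r.get_calibration(name): a dict with "mtx" (3x3 intrinsics, pixels), "origin" and "orientation" of the camera in the world; the wrist camera has in their place "tool_from_camera" (4x4, takes a point from camera to tool coordinates, whose origin is the TCP and whose axes are the flange's). Camera axes: x right, y down, z forward; pixel columns grow to the right and rows downward; lengths in m; the calibration is good to about 2 mm. A picture is of the moment at which its call begins: read the wrist's pose just before it. get_calibration takes no time and is no camera call.
- r.finish_job(): hands the job in; it is judged then, once.
The state is a dict: "time": time; "joints": joint angles; "qd": joint speeds; "effort": joint torques, N m; "tcp_pos": TCP position; "tool_rot": TCP orientation; "force": force on the tool from outside, world axes, zero at the start; "torque": the same for the moment, N m; "width": finger opening in m; "grip_force": force on a finger pad.
Only numpy, scipy, OpenCV 4.12 (cv2) and the standard library are available. Lean on these libraries where they do the work, as an engineer would, in place of code of your own. Each camera call takes 0.05 s, during which the arm holds its last target. There are 200 camera calls.

## Working session

There is one attempt and no reset: what is moved stays moved. The work goes in short steps, Python scripts to look and compute and a tool call to move; the robot and the scene stay as the last step left them, time stands still between calls to the robot, and variables do not carry over. Pictures are saved under pics/ and viewed, at most 14 in all, crops included, and the job is handed in when it is done.

Besides the shell and the picture viewer there is one more tool, called after "Emit:" as name(argument=value, ...) on one line, values as JSON. step_arm: Moves the arm, as the interface text tells. Its arguments: {"type":"object","properties":{"increments":{"type":"array","items":{"type":"array"}},"gripper":{"type":"number"},"squeeze":{"type":"number"}},"required":["increments"]}

```bash
mkdir -p pics; cat > h.py <<'E'
import numpy as np, cv2
from scipy.spatial.transform import Rotation as R
from station import r
def rot(q): q=np.array(q); return R.from_quat([q[1],q[2],q[3],q[0]]).as_matrix()
def grab(name,save=None):
    o=r.get_obs(); im,d=r.grab_frame(name); c=r.get_calibration(name)
    T=np.eye(4)
    if name=='wrist':
        W=np.eye(4);W[:3,:3]=rot(o['tool_rot']);W[:3,3]=o['tcp_pos'];T=W@np.array(c['tool_from_camera'])
    else:
        ori=np.array(c['orientation']); T[:3,:3]=rot(ori) if ori.size==4 else ori; T[:3,3]=c['origin']
    K=np.array(c['mtx'])
    v,u=np.mgrid[0:384,0:512]
    P=np.stack([(u-K[0,2])/K[0,0]*d,(v-K[1,2])/K[1,1]*d,d],-1)@T[:3,:3].T+T[:3,3]
    P[d==0]=np.nan
    if save: cv2.imwrite('pics/'+save+'.png',im[:,:,::-1])
    np.savez(''+(save or 'tmp')+'.npz',im=im,d=d,P=P,T=T,K=K)
    return im,d,P,T,K
def ray(u,v,T,K,z):
    dr=T[:3,:3]@np.array([(u-K[0,2])/K[0,0],(v-K[1,2])/K[1,1],1]); o=T[:3,3]
    return o+dr*(z-o[2])/dr[2]
def proj(p,T,K):
    q=T[:3,:3].T@(np.array(p)-T[:3,3]); return K[:2,:2]@(q[:2]/q[2])+K[:2,2]
E
python3 - <<'E'
from h import *
for n in ['scene','side','wrist']:
    im,d,P,T,K=grab(n,n+'0'); print(n,T.round(3).tolist(),K[0,0])
a=cv2.imread('pics/scene0.png');b=cv2.imread('pics/side0.png')
print(r.get_obs())
E
```

```text
scene [[-0.694, -0.381, 0.612, -0.241], [-0.72, 0.395, -0.571, 0.734], [-0.024, -0.836, -0.548, 0.868], [0.0, 0.0, 0.0, 1.0]] 478.4228892435549
side [[-0.986, -0.06, 0.157, 0.392], [-0.167, 0.446, -0.879, 1.057], [-0.017, -0.893, -0.45, 0.704], [0.0, 0.0, 0.0, 1.0]] 372.8161735599417
wrist [[1.0, 0.0, -0.001, 0.6], [0.0, -0.951, -0.31, 0.081], [-0.001, 0.31, -0.951, 0.373], [0.0, 0.0, 0.0, 1.0]] 300.6586663165191
{'time': 0.15, 'joints': array([-5.66985112e-02,  9.16868834e-02,  1.23162179e+00,  2.37559034e-06,
        1.81979467e+00, -5.67126638e-02]), 'qd': array([ 0.00078176, -0.00200067, -0.0050782 , -0.00101187, -0.00100839,
       -0.00109688]), 'effort': array([ 1.18562282e-03, -4.59372532e+01, -4.18527281e+01, -2.23398712e-05,
        9.54780931e-03, -9.16542831e-06]), 'tcp_pos': array([5.99785010e-01, 1.21042711e-05, 2.30402963e-01]), 'tool_rot': array([-5.64286324e-04,  7.07101369e-01,  7.07111790e-01, -5.02119341e-04]), 'force': array([ 0.76500094,  0.40502428, -0.96114839]), 'torque': array([ 0.06076089, -0.02970379,  0.0110281 ]), 'grip_force': 0.0, 'width': 0.08551842742592065}
```

View pics/scene0.png

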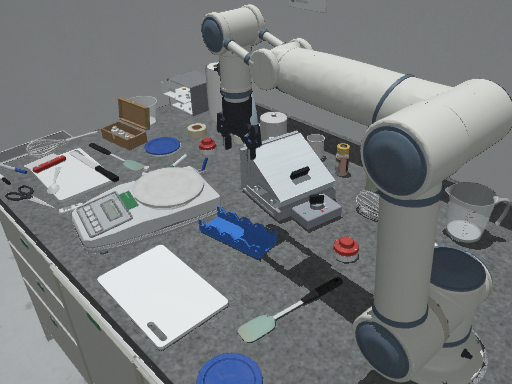

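View pics/side0.png

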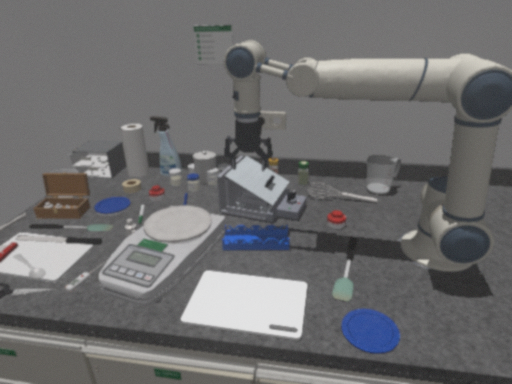

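The scene view shows the grill at about (290,175) with its selector at (317,198), the rack at (240,232) and the empty board at (162,292). Next I measure these from the depth clouds.

```bash
python3 - <<'E'
from h import *
L=lambda n:np.load(n+'0.npz')
for n in ['scene','side']:
    f=L(n); im=f['im'].astype(int);P=f['P'];R_,G,B=im[...,0],im[...,1],im[...,2]
    x,y,z=P[...,0],P[...,1],P[...,2]
    wh=(im.min(-1)>150)&(abs(z-.012)<.008)
    k,lab,st,ce=cv2.connectedComponentsWithStats(wh.astype(np.uint8))
    for i in range(1,k):
        if st[i,4]>800:
            q=P[lab==i]; print(n,'white',st[i],q.mean(0).round(4),cv2.minAreaRect((q[:,:2]*1000).astype(np.float32)))
    bl=(B>120)&(B>R_+50)&(B>G+30)
    k,lab,st,ce=cv2.connectedComponentsWithStats(bl.astype(np.uint8))
    for i in range(1,k):
        if st[i,4]>300:
            q=P[lab==i];q=q[~np.isnan(q[:,0])]; t=q[q[:,2]>.035]
            print(n,'blue',st[i],q.mean(0).round(4),q[:,2].max(),cv2.minAreaRect((q[:,:2]*1000).astype(np.float32)), cv2.minAreaRect((t[:,:2]*1000).astype(np.float32)) if len(t)>5 else '')
f=L('scene');g=L('side');w=L('wrist')
def up(a,s,f): return cv2.resize(a,None,fx=s,fy=s,interpolation=cv2.INTER_CUBIC)
c1=up(f['im'][125:255,195:355],4,4)
cv2.imwrite('pics/c1.png',c1[:,:,::-1])
P=f['P']
for u,v in [(240,175),(255,150),(290,140),(300,173),(330,180),(275,205),(317,198),(285,195)]: print(u,v,P[v,u].round(3))
E
```

```text
scene white [  30  148   81   52 1844] [1.2198 0.2277 0.0128] ((1251.1005859375, 221.23721313476562), (206.01016235351562, 308.49078369140625), 85.1734848022461)
scene white [  97  245  131  102 6931] [0.5393 0.3267 0.0123] ((549.2446899414062, 322.95819091796875), (202.20974731445312, 302.4645690917969), 88.73285675048828)
scene blue [144 137  36  17 458] [ 1.1706 -0.1142  0.0171] 0.02441781946283672 ((1167.908203125, -112.46958923339844), (134.40843200683594, 130.01197814941406), 7.789549827575684) 
scene blue [199 216  56  33 514] [0.6102 0.0509 0.0158] 0.0488112338039306 ((593.7647705078125, 50.05084228515625), (223.4300079345703, 85.163818359375), 9.902423858642578) ((567.0952758789062, 83.97734832763672), (182.5141143798828, 9.101759910583496), 8.662044525146484)
scene blue [ 196  353   66   31 1640] [0.2585 0.3511 0.0041] 0.010695596417718445 ((262.379150390625, 348.21612548828125), (132.25326538085938, 77.54837036132812), 45.14023208618164) 
side white [   0  233   92   47 2553] [1.2242 0.2319 0.0125] ((1251.474853515625, 220.76895141601562), (200.64308166503906, 307.36254882
[... 374 characters left out ...]
ue [222 234  40  11 317] [0.626  0.0546 0.0179] 0.046422497398138085 ((620.90673828125, 55.69294357299805), (129.19903564453125, 88.02332305908203), 8.530527114868164) ((613.0819091796875, 94.50761413574219), (120.18881225585938, 11.459962844848633), 10.598795890808105)
side blue [ 342  309   58   44 1939] [0.2415 0.3721 0.003 ] 0.00910502102757138 ((243.0328826904297, 370.3133850097656), (133.59730529785156, 133.3951873779297), 20.51801300048828) 
240 175 [ 0.814 -0.189  0.003]
255 150 [ 0.545 -0.008  0.274]
290 140 [ 0.671 -0.283  0.154]
300 173 [ 0.55  -0.194  0.12 ]
330 180 [ 0.506 -0.286  0.074]
275 205 [ 0.575 -0.114  0.033]
317 198 [ 0.473 -0.184  0.072]
285 195 [ 0.541 -0.121  0.081]
```

View pics/c1.png

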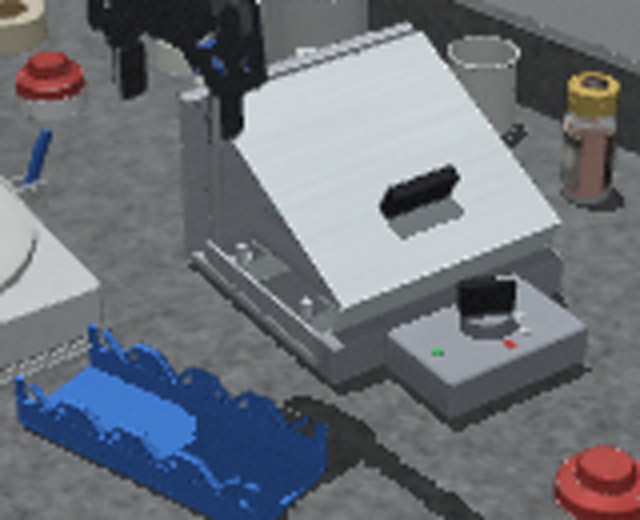

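View pics/wrist0.png

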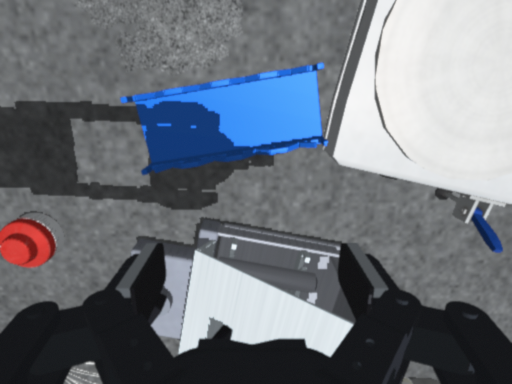

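The crop shows the pointer line pointing away from the red mark at (510,343), toward the white marks near (525,325). The wrist view shows the rack from above at (120–325, 65–170). I'll move over the grill for a closer look.

Emit:
step_arm(increments=[[[-1.5,-0.7,-0.9],0],[[-1.5,-0.7,-0.9],0],[[-1.5,-0.7,-0.9],0],[[-1.5,-0.7,-0.9],0],[[-1.5,-0.7,-0.9],0],[[-1.5,-0.7,-0.9],0],[[-1.5,-0.7,-0.9],0],[[-1.5,-0.7,-0.9],0],[[0,0,0],0],[[0,0,0],0]])

```text
time: 0.98
tcp_pos: [0.544, -0.1205, 0.3036]
tool_rot: [0.0, 0.708, 0.707, 0.0]
force: [-0.1, -0.3, 0.0]
width: 0.0851
grip_force: 0.0
```

```bash
python3 - <<'E'
from h import *
grab('scene','scene1')
im,d,P,T,K=grab('wrist','wrist1'); print(r.get_obs()['tcp_pos'])
cv2.imwrite('pics/w1.png',cv2.resize(im,None,fx=1.5,fy=1.5,interpolation=cv2.INTER_CUBIC)[:,:,::-1])
E
```

```text
[ 0.54411826 -0.11952987  0.30240984]
```

View pics/w1.png

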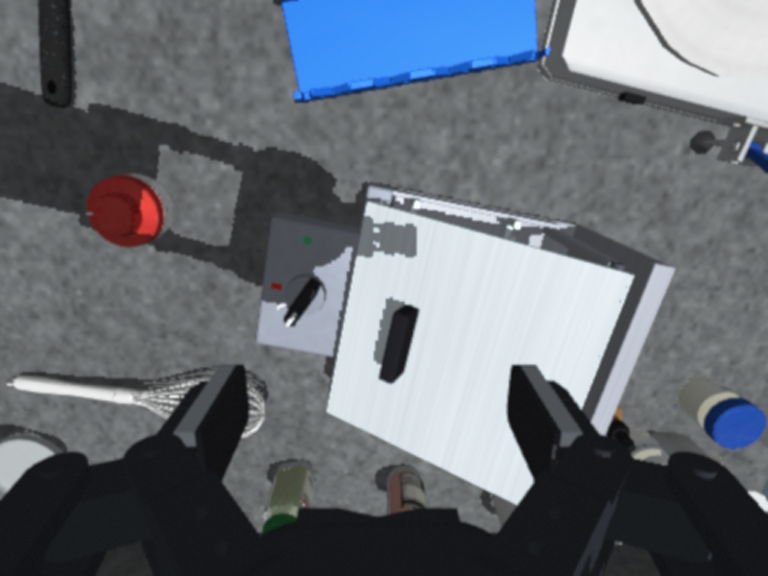

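The view shows the grill yawed about −15°. The selector bar is at about (302,300) with its white end at (290,318), the red mark at (276,287), and the handle at (398,345). All of these are in the 1.5x picture.

```bash
python3 - <<'E'
from h import *
f=np.load('wrist1.npz');im=f['im'].astype(int);P=f['P'];T=f['T'];K=f['K']
x,y,z=P[...,0],P[...,1],P[...,2]
mn,mx=im.min(-1),im.max(-1)
roi=np.zeros_like(z,bool);roi[125:330,215:425]=1
# cover plane
m=roi&(mn>170)&(z>.06)&(z<.165)
q=P[m]; 
for _ in range(4):
    A=np.c_[q[:,:2],np.ones(len(q))];c=np.linalg.lstsq(A,q[:,2],rcond=None)[0];q=q[abs(A@c-q[:,2])<.004]
n=np.array([-c[0],-c[1],1]);n/=np.linalg.norm(n)
print('cover n',n.round(3),'tilt',np.arccos(n[2]),'yaw',np.degrees(np.arctan2(-n[1],-n[0])),len(q))
# deck
dk=np.zeros_like(z,bool);dk[140:240,170:240]=1
m2=dk&(abs(z-.04)<.008)&(mx<190)
q2=P[m2];print('deck',len(q2),q2[:,2].mean(),cv2.minAreaRect((q2[:,:2]*1000).astype(np.float32)))
R_,G,B=im[...,0],im[...,1],im[...,2]
red=dk&(R_>130)&(G<90); 
v,u=np.nonzero(red);print('red',u.mean(),v.mean(),ray(u.mean(),v.mean(),T,K,.04),np.nanmean(z[red]))
gr=dk&(G>R_+30)&(G>B+20);v,u=np.nonzero(gr);print('green',u.mean(),v.mean(),ray(u.mean(),v.mean(),T,K,.04))
bar=(z>.066)&(z<.09)&(mx<90);bar[:180]=0;bar[225:]=0;bar[:,:185]=0;bar[:,222:]=0
print('bar',P[bar].mean(0),bar.sum(),cv2.minAreaRect((P[bar][:,:2]*1000).astype(np.float32)),np.nanmax(z[bar]))
wl=(z>.066)&(z<.09)&(mn>150);wl[:180]=0;wl[225:]=0;wl[:,:180]=0;wl[:,222:]=0
print('white',np.nonzero(wl),P[wl].mean(0))
h=np.zeros_like(z,bool);h[195:262,245:285]=1
h&=(mx<75)&(z>.1);hd=P[h];print('handle',hd.mean(0),h.sum(),cv2.minAreaRect((hd[:,:2]*1000).astype(np.float32)),hd[:,2].min(),hd[:,2].max())
# wrist0 rack
f=np.load('wrist0.npz');im=f['im'].astype(int);P=f['P']
bl=(im[...,2]>im[...,0]+50)&(im[...,2]>im[...,1]+30);bl[:,340:]=0
q=P[bl];q=q[~np.isnan(q[:,0])];print('rack',cv2.minAreaRect((q[:,:2]*1000).astype(np.float32)))
t=q[q[:,2]>.036];print(len(t),cv2.minAreaRect((t[:,:2]*1000).astype(np.float32)),t[:,2].max())
E
```

```text
cover n [-0.43   0.087  0.898] tilt 0.4544568153064759 yaw -11.406403057196444 21660
deck 3127 0.04000658897684725 ((474.4755859375, -182.61700439453125), (133.42755126953125, 83.14329528808594), 78.63638305664062)
red nan nan [nan nan nan] nan
green 204.25 159.75 [ 0.47866054 -0.13264375  0.04      ]
bar [ 0.47876498 -0.17748254  0.07930228] 250 ((476.7989501953125, -181.07650756835938), (38.760337829589844, 11.249860763549805), 53.84640884399414) 0.08277044322783
white (array([211, 212, 212, 212, 213, 213, 213, 213, 214, 214, 214, 214, 215,
       215, 215, 215, 216, 216, 216, 216, 217]), array([195, 193, 194, 195, 192, 193, 194, 195, 191, 192, 193, 194, 190,
       191, 192, 193, 190, 191, 192, 193, 192])) [ 0.46647587 -0.19597702  0.08160861]
handle [ 0.5598952  -0.19703522  0.12146522] 726 ((560.2154541015625, -200.80233764648438), (59.194557189941406, 20.40056610107422), 78.5259780883789) 0.10446898248930114 0.12729846705424847
rack ((569.2479248046875, 42.1342887878418), (244.1944122314453, 99.0041275024414), 9.178824424743652)
1732 ((572.92236328125, 46.805702209472656), (213.4823455810547, 85.8833999633789), 9.113572120666504) 0.04894937756547946<stdin>:19: RuntimeWarning: Mean of empty slice.
  ret = ret.dtype.type(ret / rcount)
<stdin>:19: RuntimeWarning: Mean of empty slice
```

```bash
cat > g.py <<'E'
from h import *
f=np.load('wrist1.npz');im=f['im'].astype(int);P=f['P'];T=f['T'];K=f['K']
z=P[...,2];mn,mx=im.min(-1),im.max(-1)
a=np.radians(-11.4);c,s=np.cos(a),np.sin(a);G=np.array([[c,-s,0],[s,c,0],[0,0,1]])
O0=np.array([.604,-.208,0])
Q=(P-O0)@G   # grill coords
E
python3 - <<'E'
from g import *
# cover: slope coordinates along plane
ca,sa=np.cos(.4544),np.sin(.4544)
N=np.array([.088,0,.148]); D=Q-N
cx=D[...,0]*ca+D[...,2]*sa+.087; cz=-D[...,0]*sa+D[...,2]*ca-.005; cy=D[...,1]
m=(abs(cz-.004)<.008)&(mn>120);m[:,430:]=0;m[:120]=0
k,lab,st,_=cv2.connectedComponentsWithStats(m.astype(np.uint8));i=1+st[1:,4].argmax();m=lab==i
print('cz of sheet top (4mm)',np.median(cz[m]),st[i])
for v in range(150,280,20):
    w=np.nonzero(m[v])[0]; print(v,w[0],w[-1],(cx[v,w[0]],cy[v,w[0]]),(cx[v,w[-1]],cy[v,w[-1]]))
for u in range(250,400,30):
    w=np.nonzero(m[:,u])[0]; print('col',u,w[0],w[-1],cx[w[0],u].round(4),cy[w[0],u].round(4))
b=(cz>.028)&(cz<.037)&(mx<90);b[:190]=0;b[270:]=0;b[:,240:][:,50:]=0
print('handle top',b.sum(),np.median(cx[b]),cx[b].min(),cx[b].max(),cy[b].min(),cy[b].max())
s=(Q[...,2]>.074)&(Q[...,2]<.09);s[:180]=0;s[225:]=0;s[:,:180]=0;s[:,222:]=0
p=Q[s];rc=cv2.minAreaRect((p[:,:2]*1000).astype(np.float32));print('sel',s.sum(),rc,p[:,2].mean())
dk=(abs(z-.04)<.006);dk[:130]=0;dk[250:]=0;dk[:,:160]=0;dk[:,250:]=0
p=Q[dk];print('deck x min',np.percentile(p[:,0],[0.5,2]),'y',np.percentile(p[:,1],[.5,1,99,99.5]))
R_,Gc,B=im[...,0],im[...,1],im[...,2]
red=dk&(R_>Gc+40)&(R_>B+40);print('red',Q[red].mean(0),red.sum())
E
```

```text
cz of sheet top (4mm) 0.005737557872615461 [  218   134   205   203 22079]
150 263 303 (np.float64(-0.07755464427291864), np.float64(0.0868865121914563)) (np.float64(-0.03019489205879683), np.float64(0.09941395694829781))
170 238 376 (np.float64(-0.10508965652692884), np.float64(0.053163511658422306)) (np.float64(0.05112478082787183), np.float64(0.0998925891042911))
190 234 419 (np.float64(-0.1056984120139893), np.float64(0.02524808891332536)) (np.float64(0.09528137471016818), np.float64(0.09208731377657974))
210 230 411 (np.float64(-0.10570939075275168), np.float64(-0.0034690651808297005)) (np.float64(0.09530115910281542), np.float64(0.06981464094939982))
230 226 403 (np.float64(-0.10593773335984324), np.float64(-0.03369238682860115)) (np.float64(0.09517424903469407), np.float64(0.046793292681886485))
250 222 396 (np.float64(-0.10696061389027386), np.float64(-0.06641513069453611)) (np.float64(0.09597737686323213), np.float64(0.02297572091920684))
270 219 388 (np.float64(-0.10487242440386826), np.float64(-0.0978117952400387)) (np.float64(0.09572147629078318), np.float64(-0.0016368123874736492))
col 250 135 290 -0.1011 0.0993
col 280 144 304 -0.0586 0.0992
col 310 152 319 -0.0213 0.0996
col 340 160 334 0.0129 0.0998
col 370 169 254 0.0452 0.0993
handle top 796 -0.04874273550069104 -0.3380148271766015 -0.03947379965407419 -0.1692156529430714 0.027664096309651786
sel 286 ((-130.2742919921875, -0.3158245086669922), (41.83293151855469, 11.98623275756836), 65.50283813476562) 0.08043103862473036
deck x min [-0.17266914 -0.1712496 ] y [-0.06468456 -0.06371571  0.08018101  0.096226  ]
red [-0.15922372 -0.00029551  0.04129055] 24
```

Emit:
step_arm(increments=[[[-1.25,-1.36,1],0],[[-1.25,-1.36,1],0],[[-1.25,-1.36,1],0],[[-1.25,-1.36,1],0],[[-1.25,-1.36,1],0],[[0,0,2.5],0],[[0,0,2.5],0],[[0,0,2.5],0],[[0,0,2.5],0],[[0,0,2.5],0],[[0,0,2.3],0],[[0,0,0],6],[[0,0,0],6],[[0,0,0],6],[[0,0,0],6],[[0,0,0],6],[[0,0,0],6],[[0,0,0],0],[[0,0,0],0]], gripper=4.0, squeeze=60)

```text
time: 2.67
tcp_pos: [0.476, -0.1817, 0.1045]
tool_rot: [-0.001, 0.89, 0.456, -0.0]
force: [0.2, -1.2, -0.0]
width: 0.0401
grip_force: 0.0
```

```bash
cat > where.py <<'E'
from h import *
import sys
o=r.get_obs();M=rot(o['tool_rot'])
print('tcp',o['tcp_pos'].round(4),'ydir',np.degrees(np.arctan2(M[1,1],M[0,1])).round(2),'w',round(o['width'],4),'gf',o['grip_force'],'F',o['force'].round(1),'j6',o['joints'][5].round(2),'t',o['time'],'down',M[2,2].round(4))
if len(sys.argv)>3:
    t=np.array([float(v) for v in sys.argv[1:4]]); print('tool cm',((t-o['tcp_pos'])@M*100).round(2))
E
python3 where.py .4762 -.1825 .057
```

```text
tcp [ 0.476  -0.1817  0.1045] ydir -35.76 w 0.0401 gf 0.0 F [ 0.2 -1.2 -0. ] j6 0.19 t 2.6667 down -1.0
tool cm [-0.06  0.07  4.75]
```

Emit:
step_arm(increments=[[[-0.06,0.07,1.6],0],[[0,0,1.6],0],[[0,0,1.5],0],[[0,0,0],0]])

```text
time: 3.0
tcp_pos: [0.4744, -0.1821, 0.0544]
tool_rot: [-0.003, 0.89, 0.456, -0.002]
force: [-0.3, -0.2, -1.1]
width: 0.0399
grip_force: 0.0
```

Emit:
step_arm(increments=[[[0,0,0],0],[[0,0,0],0],[[0,0,0],0],[[0,0,0],0],[[0,0,0],0],[[0,0,0],0]], gripper=0)

```text
time: 3.5
tcp_pos: [0.4767, -0.1835, 0.0595]
tool_rot: [0.001, 0.891, 0.454, 0.001]
force: [-1.0, 2.3, 5.2]
width: 0.0105
grip_force: 60.3
```

Emit:
step_arm(increments=[[[0,0,0],5.5],[[0,0,0],5.5],[[0,0,0],5.5],[[0,0,0],5.5],[[0,0,0],5.5],[[0,0,0],5.5],[[0,0,0],5.5],[[0,0,0],5.5],[[0,0,0],5.5],[[0,0,0],5.5],[[0,0,0],5.5],[[0,0,0],5.2],[[0,0,0],0],[[0,0,0],0],[[0,0,0],0],[[0,0,0],0]])

```text
time: 4.83
tcp_pos: [0.4771, -0.1843, 0.0596]
tool_rot: [0.001, 0.995, -0.101, 0.001]
force: [1.9, -2.9, 5.3]
width: 0.0106
grip_force: 60.4
```

```bash
python3 where.py
```

```text
tcp [ 0.4771 -0.1843  0.0596] ydir -101.54 w 0.0106 gf 60.41289031505585 F [ 1.9 -2.9  5.3] j6 1.34 t 4.8333 down -1.0
```

Emit:
step_arm(increments=[[[0,0,0],0],[[0,0,0],0],[[0,0,-2.5],0],[[0,0,-2.5],0],[[0,0,-2.5],0],[[0,0,-2.5],0],[[0,0,-2.5],0],[[0,0,0],0]], gripper=4.5)

```text
time: 5.5
tcp_pos: [0.4777, -0.1838, 0.1888]
tool_rot: [0.001, 0.995, -0.101, 0.004]
force: [0.2, -0.0, 1.6]
width: 0.0452
grip_force: 0.0
```

```bash
python3 where.py .5607 -.2026 .17; python3 - <<'E'
from h import *
im,d,P,T,K=grab('scene','scene2')
im2,*_=grab('wrist','wrist2')
c=cv2.resize(im[140:250,230:350],None,fx=4,fy=4,interpolation=cv2.INTER_CUBIC)
b=np.zeros((440,480+587,3),np.uint8);b[:,:480]=c;b[:,480:]=cv2.resize(im2,(587,440))
b=cv2.resize(b,(800,330));cv2.imwrite('pics/c2.png',b[:,:,::-1])
E
```

```text
tcp [ 0.4777 -0.1838  0.1888] ydir -101.6 w 0.0452 gf 0.0 F [ 0.2 -0.   1.6] j6 1.34 t 5.5 down -1.0
tool cm [8.49 0.17 1.94]
```

View pics/c2.png

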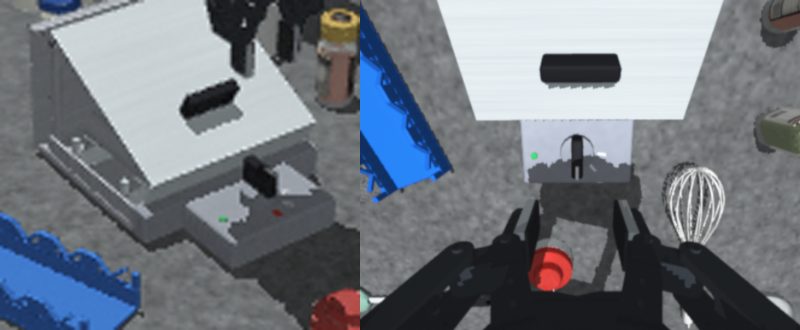

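The selector bar now stands along the grill's x axis, its white line at the red mark. Next I check the handle from this closer view.

```bash
python3 - <<'E'
from h import *
f=np.load('wrist2.npz');im=f['im'].astype(int);P=f['P']
m=(im.max(-1)<75);m[:55]=0;m[105:]=0;m[:,:140]=0;m[:,245:]=0
P=P[m];P=P[(P[:,2]>.095)&(P[:,2]<.14)];O=np.array([.604,-.208,0]);a=np.radians(-11.4)
G=np.array([[np.cos(a),-np.sin(a),0],[np.sin(a),np.cos(a),0],[0,0,1]]);Q=(P-O)@G
print(len(Q),Q.min(0),Q.max(0))
t=Q[Q[:,2]>.117];print(t.min(0),t.max(0),t.mean(0))
E
```

```text
1073 [-0.05405392  0.00453605  0.10619552] [-0.03334363  0.02666236  0.12736927]
[-0.05405392  0.00453605  0.11704175] [-0.0383092   0.02666236  0.12736927] [-0.04646423  0.01523601  0.12356402]
```

Emit:
step_arm(increments=[[[1.73,0.05,0],0],[[1.73,0.05,0],0],[[1.73,0.05,0],0],[[1.73,0.05,0],0],[[1.74,0.05,0],0],[[0,0,0],0],[[0,0,2.0],0],[[0,0,2.0],0],[[0,0,2.0],0],[[0,0,1.5],0],[[0,0,1.2],0],[[0,0,0],0],[[0,0,0],0]], gripper=8.5, squeeze=25)

```text
time: 6.68
tcp_pos: [0.5596, -0.203, 0.095]
tool_rot: [-0.0, 0.995, -0.102, -0.001]
force: [0.6, -0.7, 0.5]
width: 0.0848
grip_force: 0.0
```

```bash
python3 where.py .562 -.2036 .102; python3 - <<'E'
from h import *
im,d,P,T,K=grab('scene','scene3')
im2,*_=grab('wrist','wrist3')
c=cv2.resize(im[100:230,230:350],None,fx=4,fy=4,interpolation=cv2.INTER_CUBIC)[:440]
b=np.zeros((440,480+587,3),np.uint8);b[:,:480]=c;b[:,480:]=cv2.resize(im2,(587,440))
b=cv2.resize(b,(800,330));cv2.imwrite('pics/c3.png',b[:,:,::-1])
E
```

```text
tcp [ 0.5596 -0.203   0.095 ] ydir -101.69 w 0.0848 gf 0.0 F [ 0.6 -0.7  0.5] j6 1.37 t 6.6833 down -1.0
tool cm [ 0.25  0.01 -0.7 ]
```

View pics/c3.png

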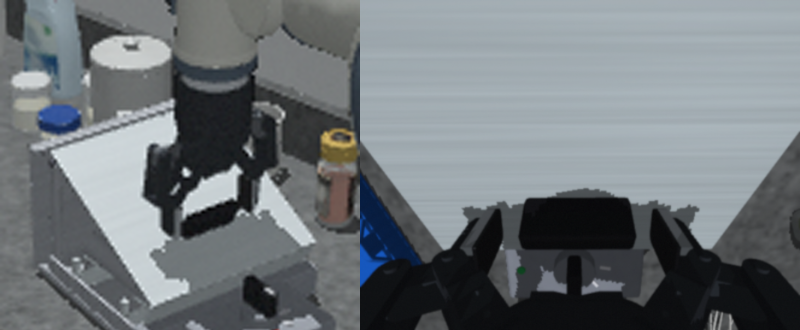

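The fingers straddle the handle bar at (580,222) in the right panel, and it is central between them. I raise the tool 6 mm and close it.

Emit:
step_arm(increments=[[[0.2,0,-0.5],0],[[0,0,0],0],[[0,0,0],0]])

```text
time: 7.03
tcp_pos: [0.5633, -0.2041, 0.103]
tool_rot: [0.0, 0.995, -0.102, 0.001]
force: [0.1, 0.6, -0.1]
width: 0.0848
grip_force: 0.0
```

Emit:
step_arm(increments=[[[0,0,0],0],[[0,0,0],0],[[0,0,0],0],[[0,0,0],0],[[0,0,0],0],[[0,0,0],0],[[0,0,0],0]], gripper=5.0)

```text
time: 7.62
tcp_pos: [0.5626, -0.2039, 0.1017]
tool_rot: [0.0, 0.995, -0.102, 0.0]
force: [-1.2, -0.6, 3.8]
width: 0.0613
grip_force: 27.7
```

```bash
python3 where.py .562 -.2036 .102
```

```text
tcp [ 0.5626 -0.2039  0.1017] ydir -101.7 w 0.0613 gf 27.70704209804535 F [-1.2 -0.6  3.8] j6 1.37 t 7.6167 down -1.0
tool cm [-0.07 -0.01 -0.03]
```

Emit:
step_arm(increments=[[[-0.1,0,-0.38],0],[[-0.08,0,-0.38],0],[[-0.08,0,-0.37],0],[[-0.06,0,-0.37],0],[[-0.05,0,-0.38],0],[[-0.04,0,-0.38],0],[[-0.03,0,-0.37],0],[[-0.02,0,-0.37],0],[[0,0,0],0],[[0,0,0],0]])

```text
time: 8.45
tcp_pos: [0.5579, -0.203, 0.1307]
tool_rot: [0.0, 0.995, -0.102, -0.0]
force: [2.3, -1.6, -2.8]
width: 0.061
grip_force: 28.0
```

```bash
cat > tilt.py <<'E'
from h import *
import sys
im,d,P,T,K=grab('scene',sys.argv[1])
im=im.astype(int);mn=im.min(-1);sp=im.max(-1)-mn
O=np.array([.603,-.208,0]);a=np.radians(-11.4);G=np.array([[np.cos(a),-np.sin(a),0],[np.sin(a),np.cos(a),0],[0,0,1]])
Q=(P-O)@G
m=(mn>120)&(sp<25)&(abs(Q[...,0])<.11)&(abs(Q[...,1])<.115)&(Q[...,2]>.05)&(Q[...,2]<.2)
q=Q[m]
for t in [.03,.015,.006,.004,.003]:
    A=np.c_[q[:,:2],np.ones(len(q))];c=np.linalg.lstsq(A,q[:,2],rcond=None)[0];q=q[abs(A@c-q[:,2])<t]
s=np.arctan(c[0]);print('n',len(q),'slope',s,'roll',c[1],'z top at grill x=88:',c[0]*.088+c[2],'(hooked ~',.148+.009/np.cos(s),') x range',np.percentile(q[:,0],[0.5,99.5]),np.percentile(q[:,1],[1,99]))
E
python3 where.py; python3 tilt.py scene4
```

```text
tcp [ 0.5579 -0.203   0.1307] ydir -101.7 w 0.061 gf 28.02496165037155 F [ 2.3 -1.6 -2.8] j6 1.37 t 8.45 down -1.0
n 1292 slope 0.25480598308457814 roll 0.003093349481201796 z top at grill x=88: 0.16074686388364495 (hooked ~ 0.1573002856000204 ) x range [-0.10117306  0.09607809] [-0.1058875   0.09708291]
```

Emit:
step_arm(increments=[[[0,0,-0.38],0],[[0,0,-0.38],0],[[0.01,0,-0.38],0],[[0.01,0,-0.38],0],[[0.04,0,-0.38],0],[[0.05,0,-0.38],0],[[0.05,0,-0.38],0],[[0.06,0,-0.36],0],[[0,0,0],0],[[0,0,0],0]])

```text
time: 9.33
tcp_pos: [0.5603, -0.2034, 0.1618]
tool_rot: [0.0, 0.995, -0.102, 0.0]
force: [-0.3, -0.2, -2.1]
width: 0.0611
grip_force: 28.1
```

```bash
python3 where.py; python3 tilt.py scene5
```

```text
tcp [ 0.5603 -0.2034  0.1618] ydir -101.7 w 0.0611 gf 28.123489916324615 F [-0.3 -0.2 -2.1] j6 1.37 t 9.3333 down -1.0
n 1316 slope 0.2533391222723901 roll 0.0024253032150644838 z top at grill x=88: 0.19106782711547968 (hooked ~ 0.1572967435991763 ) x range [-0.09711525  0.09737878] [-0.10479632  0.09742062]
```

Grip friction held the slope at 0.25 while the nibs rose, so an end-on grip won't pivot. I'll retrace to the hooked pose, let go, and re-grip the bar across its thickness so the pads themselves turn it upright.

Emit:
step_arm(increments=[[[-0.06,0,0.36],0],[[-0.05,0,0.38],0],[[-0.05,0,0.38],0],[[-0.04,0,0.38],0],[[-0.01,0,0.38],0],[[-0.01,0,0.38],0],[[0,0,0.38],0],[[0,0,0.38],0],[[0,0,0],0],[[0,0,0],0]], squeeze=20)

```text
time: 10.22
tcp_pos: [0.558, -0.2029, 0.1312]
tool_rot: [-0.0, 0.995, -0.102, -0.0]
force: [0.8, -0.6, -0.6]
width: 0.0615
grip_force: 28.1
```

```bash
python3 where.py; python3 tilt.py scene6
```

```text
tcp [ 0.558  -0.2029  0.1312] ydir -101.7 w 0.0615 gf 28.125097453594208 F [ 0.8 -0.6 -0.6] j6 1.37 t 10.2167 down -1.0
n 1270 slope 0.25311152998064396 roll 0.00037495374373555657 z top at grill x=88: 0.16100487004484648 (hooked ~ 0.15729619607038298 ) x range [-0.09970972  0.09584435] [-0.10526233  0.0972363 ]
```

Emit:
step_arm(increments=[[[0.02,0,0.37],0],[[0.03,0,0.37],0],[[0.04,0,0.38],0],[[0.05,0,0.38],0],[[0.06,0,0.37],0],[[0.08,0,0.37],0],[[0.08,0,0.38],0],[[0.1,0,0.36],0],[[0,0,0],0],[[0,0,0],0]])

```text
time: 11.1
tcp_pos: [0.5622, -0.2037, 0.102]
tool_rot: [-0.0, 0.995, -0.102, -0.0]
force: [-3.0, 0.6, 4.3]
width: 0.0613
grip_force: 28.9
```

```bash
python3 where.py; python3 tilt.py scene7
```

```text
tcp [ 0.5622 -0.2037  0.102 ] ydir -101.69 w 0.0613 gf 28.924643397331238 F [-3.   0.6  4.3] j6 1.37 t 11.1 down -1.0
n 1270 slope 0.4546742634522453 roll 0.0017401684140637141 z top at grill x=88: 0.15878396786236676 (hooked ~ 0.15801776339276893 ) x range [-0.08585093  0.09438719] [-0.10637602  0.09776648]
```

Emit:
step_arm(increments=[[[0,0,0],0],[[0,0,0],0],[[0,0,0],0],[[0,0,-2],0],[[0,0,-2],0],[[0,0,-2],0],[[-0.2,0,0],0],[[0,0,0],-7],[[0,0,0],-7],[[0,0,0],-7],[[0,0,0],-7],[[0,0,0],-7],[[0,0,0],-7],[[0,0,0],-7],[[0,0,0],-7],[[0,0,0],-7],[[0,0,0],-7],[[0,0,0],-7],[[0,0,0],-7],[[0,0,0],-6]], gripper=8.5)

```text
time: 12.82
tcp_pos: [0.5604, -0.2033, 0.1603]
tool_rot: [-0.0, 0.774, 0.634, -0.0]
force: [0.2, 0.1, 0.2]
width: 0.0851
grip_force: 0.0
```

Emit:
step_arm(increments=[[[0,0,0],0],[[0,0,0],0],[[0,0,1.5],0],[[0,0,1.5],0],[[0,0,1.0],0],[[0,0,0.5],0],[[0,0,0],0],[[0,0,0],0]], gripper=3.6)

```text
time: 13.48
tcp_pos: [0.5605, -0.2034, 0.1165]
tool_rot: [-0.0, 0.776, 0.631, -0.0]
force: [0.2, -0.0, 0.3]
width: 0.0356
grip_force: 0.0
```

```bash
python3 where.py .5601 -.2033 .115; python3 - <<'E'
from h import *
im,d,P,T,K=grab('side','side8')
im2,*_=grab('wrist','wrist8')
c=cv2.resize(im[130:240,200:320],(480,440),interpolation=cv2.INTER_CUBIC)
b=np.zeros((440,480+587,3),np.uint8);b[:,:480]=c;b[:,480:]=cv2.resize(im2,(587,440))
b=cv2.resize(b,(800,330));cv2.imwrite('pics/c8.png',b[:,:,::-1])
E
```

```text
tcp [ 0.5605 -0.2034  0.1165] ydir -11.75 w 0.0356 gf 0.0 F [ 0.2 -0.   0.3] j6 -0.2 t 13.4833 down -1.0
tool cm [-0.   -0.04  0.15]
```

View pics/c8.png

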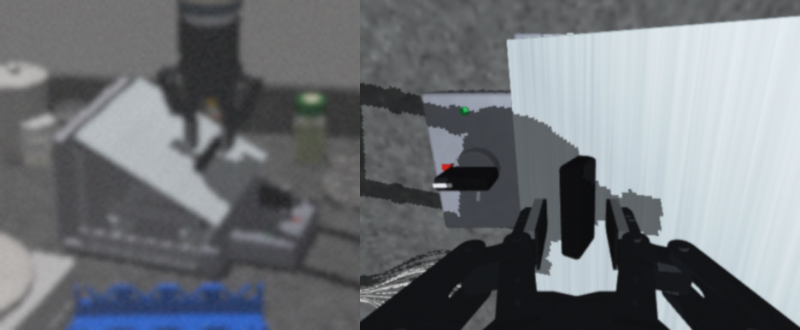

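The bar at (578,207) is centred between the pads, and the selector's white line is at the red mark. I go 2 mm lower and close.

Emit:
step_arm(increments=[[[0,0,0.2],0],[[0,0,0],0],[[0,0,0],0],[[0,0,0],0],[[0,0,0],0]], gripper=0, squeeze=30)

```text
time: 14.0
tcp_pos: [0.5605, -0.2035, 0.1154]
tool_rot: [0.0, 0.776, 0.631, 0.0]
force: [-4.1, 0.4, 5.9]
width: 0.0162
grip_force: 27.7
```

```bash
python3 where.py; python3 tilt.py scene9
```

```text
tcp [ 0.5605 -0.2035  0.1154] ydir -11.7 w 0.0162 gf 27.684509998653084 F [-4.1  0.4  5.9] j6 -0.2 t 14.0 down -1.0
n 1491 slope 0.4598544918633631 roll -0.0007128836231802271 z top at grill x=88: 0.15872144765936375 (hooked ~ 0.15804333043035343 ) x range [-0.08468268  0.09535415] [-0.10531539  0.09726145]
```

Emit:
step_arm(increments=[[[0,-0.06,-0.38],0],[[0,-0.06,-0.38],0],[[0,-0.05,-0.37],0],[[0,-0.05,-0.37],0],[[0,-0.04,-0.38],0],[[0,-0.03,-0.38],0],[[0,-0.03,-0.37],0],[[0,-0.02,-0.37],0],[[0,0,0],0],[[0,0,0],0]])

```text
time: 14.88
tcp_pos: [0.5575, -0.2028, 0.1449]
tool_rot: [0.001, 0.775, 0.631, 0.0]
force: [0.8, -0.3, -1.8]
width: 0.0139
grip_force: 28.6
```

```bash
python3 where.py; python3 tilt.py scene10
```

```text
tcp [ 0.5575 -0.2028  0.1449] ydir -11.7 w 0.0139 gf 28.643563475925475 F [ 0.8 -0.3 -1.8] j6 -0.2 t 14.8833 down -1.0
n 1578 slope 0.25022101270351044 roll 0.0010553524454975094 z top at grill x=88: 0.15790902764711257 (hooked ~ 0.15728928967272326 ) x range [-0.09539899  0.1038683 ] [-0.10424285  0.09713076]
```

Emit:
step_arm(increments=[[[0,0.0,-0.38],0],[[0,0.01,-0.38],0],[[0,0.02,-0.38],0],[[0,0.03,-0.38],0],[[0,0.05,-0.38],0],[[0,0.06,-0.38],0],[[0,0.06,-0.38],0],[[0,0.06,-0.36],0],[[0,0,0],0],[[0,0,0],0]])

```text
time: 15.77
tcp_pos: [0.5601, -0.2034, 0.1749]
tool_rot: [0.0, 0.775, 0.631, 0.0]
force: [-1.0, 0.8, -2.7]
width: 0.0131
grip_force: 28.5
```

```bash
python3 where.py; python3 tilt.py scene11
```

```text
tcp [ 0.5601 -0.2034  0.1749] ydir -11.7 w 0.0131 gf 28.516631147358567 F [-1.   0.8 -2.7] j6 -0.2 t 15.7667 down -1.0
n 1502 slope 0.14959328397307442 roll -0.000748777274453577 z top at grill x=88: 0.17331781058087248 (hooked ~ 0.1571016492665371 ) x range [-0.09536912  0.10282644] [-0.10582577  0.097379  ]
```

Emit:
step_arm(increments=[[[0,0,0],0],[[0,0,0],0],[[0,0,0],0],[[0,0,0],0]], gripper=0, squeeze=100)

```text
time: 16.15
tcp_pos: [0.56, -0.2033, 0.1745]
tool_rot: [-0.0, 0.775, 0.631, -0.0]
force: [-0.2, -0.2, -2.4]
width: 0.01
grip_force: 96.4
```

```bash
python3 where.py; python3 tilt.py scene12
```

```text
tcp [ 0.56   -0.2033  0.1745] ydir -11.7 w 0.01 gf 96.38023678679019 F [-0.2 -0.2 -2.4] j6 -0.2 t 16.15 down -1.0
n 1551 slope 0.15528640123180348 roll -0.000551426692453838 z top at grill x=88: 0.1732993910296946 (hooked ~ 0.15710961346822552 ) x range [-0.09590764  0.10195048] [-0.10516197  0.09706544]
```

Emit:
step_arm(increments=[[[0,0,0.4],0],[[0,0,0.4],0],[[0,0,0.3],0],[[0,0,0],0],[[0,0,0],0],[[0,0,0],0],[[0,0,0],0]])

```text
time: 16.78
tcp_pos: [0.5601, -0.2033, 0.1639]
tool_rot: [0.0, 0.775, 0.631, 0.0]
force: [-0.1, -0.4, -2.4]
width: 0.0098
grip_force: 96.6
```

```bash
python3 where.py; python3 tilt.py scene13
```

```text
tcp [ 0.5601 -0.2033  0.1639] ydir -11.7 w 0.0098 gf 96.55504489783198 F [-0.1 -0.4 -2.4] j6 -0.2 t 16.7833 down -1.0
n 1526 slope 0.15688150473200488 roll -0.0002179373791115491 z top at grill x=88: 0.1630042991978021 (hooked ~ 0.1571119003760028 ) x range [-0.09617774  0.10292862] [-0.10617157  0.09712666]
```

Slope is 0.157 with the nibs about 7 mm from the rod, so step 2 should be met. I lift clear, shifting slightly forward away from the lip.

Emit:
step_arm(increments=[[[0,-0.15,0],0],[[0,0,-0.5],0],[[0,0,-0.5],0],[[0,0,-0.5],0],[[0,0,-0.5],0],[[0,0,-0.5],0],[[0,0,-0.5],0],[[0,0,-0.5],0],[[0,0,-0.5],0],[[0,0,0],0]])

```text
time: 17.67
tcp_pos: [0.5591, -0.2032, 0.2054]
tool_rot: [0.001, 0.776, 0.631, 0.001]
force: [-0.3, -0.1, -2.4]
width: 0.0104
grip_force: 96.6
```

Emit:
step_arm(increments=[[[0,0,-2],0],[[0,0,-2],0],[[0,0,-2],0],[[0,0,-2],0],[[0,0,-2],0],[[0,0,0],0],[[0,0,0],0]])

```text
time: 18.25
tcp_pos: [0.559, -0.2032, 0.3047]
tool_rot: [0.001, 0.775, 0.631, 0.001]
force: [0.0, -0.2, -2.5]
width: 0.0098
grip_force: 96.8
```

```bash
python3 where.py; python3 - <<'E'
from h import *
im,d,P,T,K=grab('scene','scene14'); a=im.copy()
im2,d2,P2,*_=grab('side','side14')
for n,I,Q in [('scene',im,P),('side',im2,P2)]:
    I=I.astype(int);wh=(I.min(-1)>150)&(abs(Q[...,2]-.012)<.008)&(Q[...,0]<.9)&(Q[...,1]>.1)
    k,lab,st,_=cv2.connectedComponentsWithStats(wh.astype(np.uint8));i=1+st[1:,4].argmax();q=Q[lab==i]
    print(n,st[i],q.mean(0).round(4),cv2.minAreaRect((q[:,:2]*1000).astype(np.float32)))
b=np.hstack([a,im2])
cv2.imwrite('pics/c14.png',cv2.resize(b,(800,300))[:,:,::-1])
E
```

```text
tcp [ 0.559  -0.2032  0.3047] ydir -11.7 w 0.0098 gf 96.79212468210608 F [ 0.  -0.2 -2.5] j6 -0.2 t 18.25 down -1.0
scene [  97  245  131  102 6934] [0.5395 0.3267 0.0122] ((549.5025024414062, 322.65533447265625), (201.43988037109375, 303.9180908203125), 88.44561767578125)
side [ 181  271  126   68 6171] [0.5487 0.3344 0.0113] ((550.8759765625, 324.51275634765625), (203.78292846679688, 300.38726806640625), 88.19126892089844)
```

View pics/c14.png

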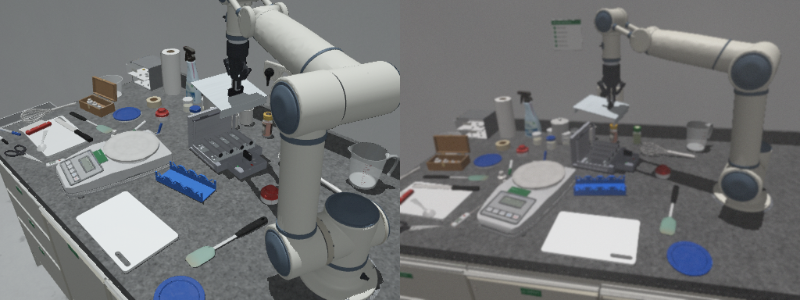

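The cover is off and held high. The empty grill shows the rollers, and the board is unmoved at about (0.550, 0.324). I carry the cover over.

Emit:
step_arm(increments=[[[0,0,0],-5],[[0,0,0],-5],[[3.29,-0.436,0],0],[[3.29,-0.436,0],0],[[3.29,-0.436,0],0],[[3.29,-0.436,0],0],[[3.29,-0.436,0],0],[[3.29,-0.436,0],0],[[3.29,-0.436,0],0],[[3.29,-0.436,0],0],[[3.29,-0.436,0],0],[[3.29,-0.436,0],0],[[3.29,-0.436,0],0],[[3.29,-0.436,0],0],[[3.29,-0.436,0],0],[[3.29,-0.436,0],0],[[3.29,-0.436,0],0],[[3.29,-0.436,0],0],[[0,0,0],0],[[0,0,0],0]])

```text
time: 20.02
tcp_pos: [0.5035, 0.3266, 0.3007]
tool_rot: [-0.001, 0.716, 0.698, -0.002]
force: [-0.0, -1.0, -3.1]
width: 0.0102
grip_force: 96.9
```

```bash
python3 where.py .505 .325 .15; python3 - <<'E'
from h import *
for n in ['scene','side']:
    I,d,Q,T,K=grab(n,n+'15')
    I=I.astype(int);w0=(I.min(-1)>130)&(I.max(-1)-I.min(-1)<30)&(Q[...,0]<.9)&(Q[...,1]>.1)&(Q[...,0]>.3)
    q=Q[w0&(abs(Q[...,2]-.012)<.006)];print(n,len(q),q[:,:2].min(0),q[:,:2].max(0))
    q=Q[w0&(Q[...,2]>.15)&(Q[...,2]<.36)]
    if len(q)<100: print('few');continue
    for t in [.03,.015,.006,.004]:
        A=np.c_[q[:,:2],np.ones(len(q))];c=np.linalg.lstsq(A,q[:,2],rcond=None)[0];q=q[abs(A@c-q[:,2])<t]
    print('cover',len(q),c,q.min(0),q.max(0))
E
```

```text
tcp [0.5035 0.3266 0.3007] ydir -1.52 w 0.0102 gf 96.90218597184867 F [-0.  -1.  -3.1] j6 0.55 t 20.0167 down -1.0
tool cm [-0.12  0.21 15.07]
scene 7003 [0.30124497 0.21971534] [0.8685706  0.42720597]
cover 3776 [ 0.15364469 -0.00751531  0.20377652] [0.44514654 0.21872482 0.26767536] [0.65199571 0.42934139 0.30254506]
side 6231 [0.30382038 0.22119666] [0.70257273 0.42922682]
cover 3281 [ 0.15593796 -0.00771267  0.20229533] [0.44845901 0.21620859 0.26847827] [0.65385639 0.43100807 0.30277882]
```

Emit:
step_arm(increments=[[[0,0,2.3],0],[[0,0,2.3],0],[[0,0,2.3],0],[[0,0,2.3],0],[[0,0,2.3],0],[[0,0,2.3],0],[[0,0,2.3],0],[[0,0,2.0],0],[[0,0,1.5],0],[[0,0,0.8],0],[[0,0,0],0],[[0,0,0],0]])

```text
time: 21.12
tcp_pos: [0.5047, 0.3244, 0.0999]
tool_rot: [0.0, 0.718, 0.696, -0.0]
force: [-0.1, -0.3, -0.7]
width: 0.0104
grip_force: 96.9
```

Emit:
step_arm(increments=[[[0,0,0.2],0],[[0,0,0.2],0],[[0,0,0.2],0],[[0,0,0.2],0],[[0,0,0.2],0],[[0,0,0],0],[[0,0,0],0]], gripper=0, squeeze=30)

```text
time: 21.7
tcp_pos: [0.5043, 0.3252, 0.0894]
tool_rot: [-0.0, 0.717, 0.697, -0.0]
force: [0.1, -0.2, -2.1]
width: 0.01
grip_force: 96.9
```

Emit:
step_arm(increments=[[[0,0,0.2],0],[[0,0,0.2],0],[[0,0,0.2],0],[[0,0,0],0],[[0,0,0],0]])

```text
time: 22.12
tcp_pos: [0.5043, 0.3252, 0.0833]
tool_rot: [-0.0, 0.718, 0.697, -0.0]
force: [-0.1, 0.2, -2.6]
width: 0.0102
grip_force: 96.9
```

Emit:
step_arm(increments=[[[0,0,0.2],0],[[0,0,0.2],0],[[0,0,0.2],0],[[0,0,0],0],[[0,0,0],0]])

```text
time: 22.53
tcp_pos: [0.5047, 0.3252, 0.0781]
tool_rot: [0.0, 0.718, 0.697, 0.0]
force: [0.3, -0.5, -0.8]
width: 0.0101
grip_force: 97.2
```

Emit:
step_arm(increments=[[[0,0,0.2],0],[[0,0,0.2],0],[[0,0,0],0],[[0,0,0],0]])

```text
time: 22.87
tcp_pos: [0.5064, 0.3253, 0.0767]
tool_rot: [0.001, 0.718, 0.696, 0.002]
force: [2.4, -2.2, 8.4]
width: 0.01
grip_force: 98.4
```

Emit:
step_arm(increments=[[[0,0,0.2],0],[[0,0,0.2],0],[[0,0,0],0],[[0,0,0],0]])

```text
time: 23.2
tcp_pos: [0.508, 0.3253, 0.0753]
tool_rot: [0.002, 0.718, 0.696, 0.004]
force: [4.4, -3.9, 16.0]
width: 0.0103
grip_force: 99.6
```

Emit:
step_arm(increments=[[[0,0,0.2],0],[[0,0,0.2],0],[[0,0,0],0],[[0,0,0],0]])

```text
time: 23.53
tcp_pos: [0.5082, 0.3258, 0.0703]
tool_rot: [0.002, 0.718, 0.696, 0.005]
force: [6.6, -1.1, 11.0]
width: 0.01
grip_force: 104.3
```

Emit:
step_arm(increments=[[[0,0,0],0],[[0,0,0],0],[[0,0,0],0],[[0,0,0],0],[[0,0,0],0]], gripper=3.5)

```text
time: 23.95
tcp_pos: [0.5039, 0.3252, 0.0649]
tool_rot: [-0.0, 0.717, 0.697, -0.001]
force: [-0.7, 1.0, 0.0]
width: 0.0348
grip_force: 0.0
```

Emit:
step_arm(increments=[[[0,0,-2],0],[[0,0,-3],0],[[0,0,-3],0],[[0,0,-4],0],[[0,0,-4],0],[[0,0,-4],0],[[-4,0,0],0],[[-4,0,0],0],[[-4,0,0],0],[[-4,0,0],0],[[-4,0,0],0],[[-2,0,0],0],[[0,0,0],0]])

```text
time: 25.03
tcp_pos: [0.4978, 0.1017, 0.2658]
tool_rot: [0.001, 0.719, 0.695, -0.0]
force: [-0.2, -0.3, 0.2]
width: 0.035
grip_force: 0.0
```

```bash
python3 where.py; python3 - <<'E'
from h import *
for n in ['scene','side']:
    I,d,Q,T,K=grab(n,n+'16')
    I=I.astype(int);w0=(I.min(-1)>130)&(I.max(-1)-I.min(-1)<30)&(Q[...,0]<.8)&(Q[...,1]>.15)&(Q[...,0]>.3)
    q=Q[w0&(abs(Q[...,2]-.012)<.006)];print(n,len(q),cv2.minAreaRect((q[:,:2]*1000).astype(np.float32)))
    q=Q[w0&(Q[...,2]>.03)&(Q[...,2]<.1)]
    for t in [.03,.015,.006,.004]:
        A=np.c_[q[:,:2],np.ones(len(q))];c=np.linalg.lstsq(A,q[:,2],rcond=None)[0];q=q[abs(A@c-q[:,2])<t]
    print('cover',len(q),c,q.mean(0),cv2.minAreaRect((q[:,:2]*1000).astype(np.float32)))
    if n=='scene': cv2.imwrite('pics/c16.png',cv2.resize(I.astype(np.uint8),(768,576))[:,:,::-1])
E
```

```text
tcp [0.4978 0.1017 0.2658] ydir -1.98 w 0.035 gf 0.0 F [-0.2 -0.3  0.2] j6 0.17 t 25.0333 down -1.0
scene 1953 ((541.6698608398438, 324.8646240234375), (503.7450256347656, 223.87167358398438), 4.947938919067383)
cover 2469 [ 0.06836927 -0.03468047  0.0237704 ] [0.53914461 0.33481596 0.04899685] ((624.3060302734375, 322.3281555175781), (206.32102966308594, 351.1250915527344), 88.9159927368164)
side 2566 ((501.81396484375, 327.1219787597656), (206.53396606445312, 401.3053894042969), 89.59695434570312)
cover 2239 [ 0.07348283 -0.03956831  0.02148038] [0.55236942 0.34240493 0.04851094] ((624.819091796875, 324.77294921875), (206.32667541503906, 349.733154296875), 89.35865020751953)
```

View pics/c16.png

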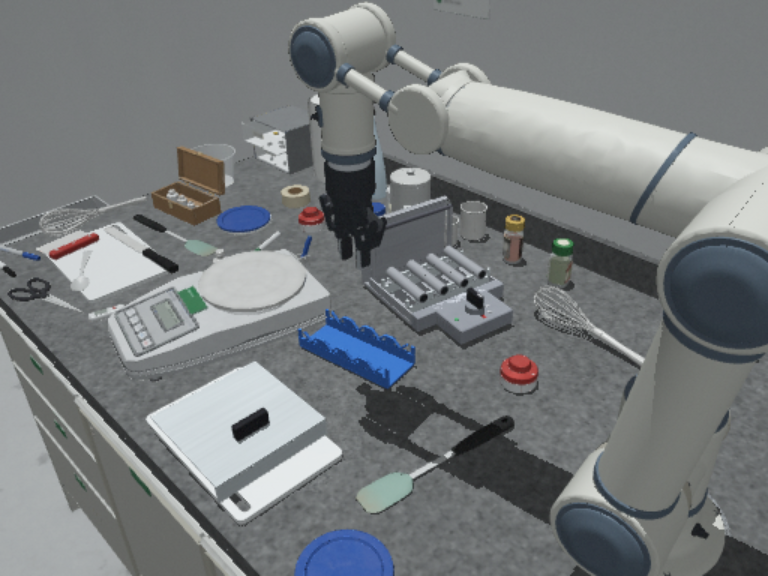

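The cover lies flat, handle up, but toward one end of the board. I'll measure both before deciding whether to correct it.

```bash
cat > cb.py <<'E'
from h import *
import sys
for n in ['scene','side']:
    if len(sys.argv)>1: grab(n,n+sys.argv[1])
    f=np.load(n+(sys.argv[1] if len(sys.argv)>1 else '16')+'.npz')
    I=f['im'].astype(int);Q=f['P'];x,y,z=Q[...,0],Q[...,1],Q[...,2]
    w=(I.min(-1)>110)&(I.max(-1)-I.min(-1)<30)&(x<.72)&(x>.3)&(y>.18)&(y<.5)
    for nm,h in [('board',.012),('cover',.048)]:
        m=w&(abs(z-h)<.005)
        m=cv2.morphologyEx(m.astype(np.uint8),cv2.MORPH_OPEN,np.ones((3,3)))
        k,lab,st,_=cv2.connectedComponentsWithStats(m)
        i=1+st[1:,4].argmax();q=Q[lab==i];A=np.c_[q[:,:2],np.ones(len(q))];c=np.linalg.lstsq(A,q[:,2],rcond=None)[0]
        print(n,nm,st[i],cv2.minAreaRect((q[:,:2]*1000).astype(np.float32)),q[:,:2].min(0).round(3),q[:,:2].max(0).round(3),c.round(3))
E
python3 cb.py
```

```text
scene board [ 147  291   81   57 1496] ((425.082275390625, 326.5016174316406), (202.0526580810547, 56.193748474121094), 89.22078704833984) [0.396 0.225] [0.454 0.428] [ 0.009 -0.002  0.009]
scene cover [ 101  241  114   83 4654] ((550.8159790039062, 322.7147521972656), (208.19163513183594, 206.60525512695312), 88.62814331054688) [0.447 0.218] [0.655 0.429] [-0.     0.001  0.048]
side board [ 181  271   96   64 1395] ((580.1904907226562, 325.62677001953125), (201.02102661132812, 241.64236450195312), 88.51200866699219) [0.462 0.223] [0.703 0.428] [ 0.001 -0.001  0.011]
side cover [ 197  262   93   64 4212] ((552.528076171875, 324.5816345214844), (209.16485595703125, 203.0019989013672), 88.50260162353516) [0.449 0.218] [0.656 0.431] [ 0.001 -0.     0.047]
```

Board and cover are concentric within 2 mm, both flat, so that step is done. Now I look at the rollers from above.

Emit:
step_arm(increments=[[[-3.39,1.29,0],0],[[-3.39,1.29,0],0],[[-3.39,1.29,0],0],[[-3.39,1.29,0],0],[[-3.39,1.29,0],0],[[-3.39,1.29,0],0],[[-3.39,1.29,0],0],[[-3.39,1.29,0],0],[[-3.39,1.29,0],0],[[0,0,0],-7],[[0,0,0],-7],[[0,0,0],-7],[[0,0,0],-7],[[0,0,0],-7],[[0,0,0],-7],[[0,0,0],-7],[[0,0,0],-7],[[0,0,0],-7],[[0,0,0],-7]])

```text
time: 26.72
tcp_pos: [0.6059, -0.2011, 0.2649]
tool_rot: [-0.0, 0.184, 0.983, 0.0]
force: [-0.6, 0.3, 0.8]
width: 0.0352
grip_force: 0.0
```

Emit:
step_arm(increments=[[[0,0,0],-7],[[0,0,0],-3],[[0,0,0],0],[[0,0,0],0]], gripper=3.8, squeeze=50)

```text
time: 27.05
tcp_pos: [0.6056, -0.2016, 0.2651]
tool_rot: [-0.0, 0.102, 0.995, 0.0]
force: [-0.2, -0.6, 0.1]
width: 0.0381
grip_force: 0.0
```

```bash
python3 where.py .603 -.2075 .26; python3 - <<'E'
from h import *
im,*_=grab('wrist','wrist17')
cv2.imwrite('pics/w17.png',cv2.resize(im,(768,576))[:,:,::-1])
E
```

```text
tcp [ 0.6056 -0.2016  0.2651] ydir 78.3 w 0.0381 gf 0.0 F [-0.2 -0.6  0.1] j6 -1.74 t 27.05 down -1.0
tool cm [ 0.14 -0.63  0.51]
```

View pics/w17.png

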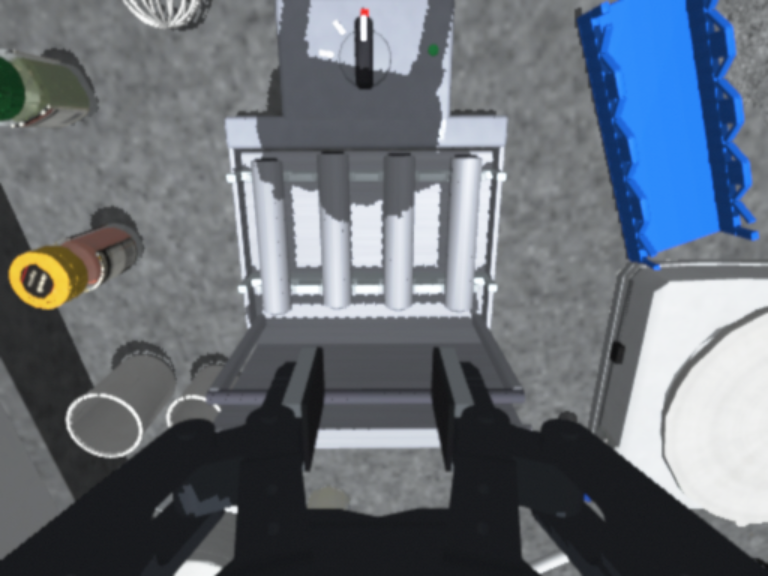

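All four rollers are seated, at columns 270, 335, 399 and 463. The selector is at red and both jars are well clear on the left.

```bash
python3 - <<'E'
from h import *
f=np.load('wrist17.npz');P=f['P'];im=f['im'].astype(int)
a=np.radians(-11.4);G=np.array([[np.cos(a),-np.sin(a),0],[np.sin(a),np.cos(a),0],[0,0,1]]);O=np.array([.604,-.208,0])
Q=(P-O)@G
m=(Q[...,2]>.063)&(Q[...,2]<.076)&(abs(Q[...,0])<.075)&(abs(Q[...,1])<.105)
k,lab,st,_=cv2.connectedComponentsWithStats(m.astype(np.uint8))
for i in range(1,k):
    if st[i,4]>200:
        q=Q[lab==i]; t=q[(q[:,0]>-.05)&(q[:,0]<.05)]
        w=P[lab==i]; rc=cv2.minAreaRect((q[:,:2]*1000).astype(np.float32))
        c=np.array([(q[:,0].min()+q[:,0].max())/2,rc[0][1]/1000,0]); s=np.polyfit(q[:,0],q[:,1],1)
        print(i,'grill',c.round(4),'slope',s[0].round(3),'ymid',s[1].round(4),'ztop',np.percentile(q[:,2],98).round(4),'len',np.ptp(q[:,0]).round(3),'world',(G@np.array([c[0],s[1]+s[0]*c[0],0])+O).round(4))
bl=(im[...,2]>im[...,0]+50)&(im[...,2]>im[...,1]+30)&(P[...,2]>.036);q=P[bl];print('rack top',cv2.minAreaRect((q[:,:2]*1000).astype(np.float32)),q[:,2].max())
for nm,mm in [('green',(im[...,1]>im[...,0]+40)&(P[...,2]>.08)),('yellow',(im[...,0]>im[...,2]+80)&(im[...,1]>100)&(P[...,2]>.08))]: print(nm,P[mm].mean(0))
E
```

```text
1 grill [-0.0053 -0.0255  0.    ] slope 0.001 ymid -0.0251 ztop 0.071 len 0.123 world [ 0.5939 -0.2316  0.    ]
2 grill [-0.0035  0.0243  0.    ] slope -0.0 ymid 0.0242 ztop 0.0711 len 0.122 world [ 0.6053 -0.1836  0.    ]
3 grill [-0.002   0.0741  0.    ] slope -0.001 ymid 0.0734 ztop 0.071 len 0.122 world [ 0.6165 -0.1356  0.    ]
4 grill [-0.0002 -0.0752  0.    ] slope -0.001 ymid -0.0744 ztop 0.071 len 0.123 world [ 0.5891 -0.2809  0.    ]
rack top ((640.8125, -28.061920166015625), (230.53256225585938, 356.2024230957031), 44.841224670410156) 0.33421050139495667
green [ 0.46232249 -0.41841821  0.09227456]
yellow [ 0.57569014 -0.43519756  0.10624594]
```

```bash
python3 - <<'E'
from h import *
f=np.load('wrist17.npz');P=f['P']
a=np.radians(-11.4);G=np.array([[np.cos(a),-np.sin(a),0],[np.sin(a),np.cos(a),0],[0,0,1]]);O=np.array([.604,-.208,0])
Q=(P-O)@G
for v in (118,128,150,170,192):
    print(v,[(u,*(Q[v,u]*1000).round(0).astype(int)) for u in list(range(154,184,3))+list(range(318,346,3))])
m=(abs(Q[...,0])<.03)&(abs(Q[...,1])>.088)&(abs(Q[...,1])<.125);print(np.histogram(Q[...,2][m],bins=[-.01,.01,.02,.03,.04,.05,.06,.07,.1]))
E
```

```text
118 [(154, np.int64(-48), np.int64(-103), np.int64(57)), (157, np.int64(-48), np.int64(-101), np.int64(54)), (160, np.int64(-47), np.int64(-101), np.int64(42)), (163, np.int64(-46), np.int64(-99), np.int64(37)), (166, np.int64(-48), np.int64(-90), np.int64(55)), (169, np.int64(-49), np.int64(-83), np.int64(68)), (172, np.int64(-49), np.int64(-79), np.int64(69)), (175, np.int64(-49), np.int64(-76), np.int64(70)), (178, np.int64(-49), np.int64(-73), np.int64(70)), (181, np.int64(-49), np.int64(-70), np.int64(69)), (318, np.int64(-48), np.int64(82), np.int64(67)), (321, np.int64(-47), np.int64(88), np.int64(56)), (324, np.int64(-47), np.int64(92), np.int64(54)), (327, np.int64(-45), np.int64(99), np.int64(37)), (330, np.int64(-47), np.int64(100), np.int64(51)), (333, np.int64(-47), np.int64(102), np.int64(56)), (336, np.int64(-47), np.int64(105), np.int64(56)), (339, np.int64(-42), np.int64(124), np.int64(1)), (342, np.int64(-42), np.int64(129), np.int64(0)), (345, np.int64(-42), np.int64(132), np.int64(0))]
128 [(154, np.int64(-30), np.int64(-123), np.int64(1)), (157, np.int64(-35), np
[... 3375 characters left out ...]
7), np.int64(-80), np.int64(70)), (181, np.int64(36), np.int64(-76), np.int64(72)), (318, np.int64(43), np.int64(90), np.int64(56)), (321, np.int64(56), np.int64(103), np.int64(18)), (324, np.int64(52), np.int64(104), np.int64(29)), (327, np.int64(43), np.int64(101), np.int64(56)), (330, np.int64(43), np.int64(105), np.int64(57)), (333, np.int64(63), np.int64(125), np.int64(-1)), (336, np.int64(62), np.int64(129), np.int64(0)), (339, np.int64(62), np.int64(133), np.int64(0)), (342, np.int64(62), np.int64(137), np.int64(1)), (345, np.int64(62), np.int64(142), np.int64(1))]
(array([329, 574, 198, 452,   2,   0,   0,   0]), array([-0.01,  0.01,  0.02,  0.03,  0.04,  0.05,  0.06,  0.07,  0.1 ]))
```

Emit:
step_arm(increments=[[[0.09,2.23,0],0],[[0.09,2.23,0],0],[[0.09,2.22,0],0],[[0,0,2.5],0],[[0,0,2.5],0],[[0,0,2.5],0],[[0,0,2.5],0],[[0,0,2.5],0],[[0,0,2.5],0],[[0,0,2.0],0],[[0,0,1.5],0],[[0,0,0],0],[[0,0,0],0]], gripper=3.6)

```text
time: 28.18
tcp_pos: [0.6154, -0.1366, 0.0797]
tool_rot: [-0.001, 0.102, 0.995, 0.0]
force: [0.2, 0.0, 0.5]
width: 0.0358
grip_force: 0.0
```

```bash
python3 where.py .6165 -.1356 .045; python3 - <<'E'
from h import *
im,*_=grab('wrist','wrist18')
cv2.imwrite('pics/w18.png',im[:,:,::-1])
E
```

```text
tcp [ 0.6154 -0.1366  0.0797] ydir 78.26 w 0.0358 gf 0.0 F [0.2 0.  0.5] j6 -1.64 t 28.1833 down -1.0
tool cm [-0.1   0.12  3.47]
```

View pics/w18.png

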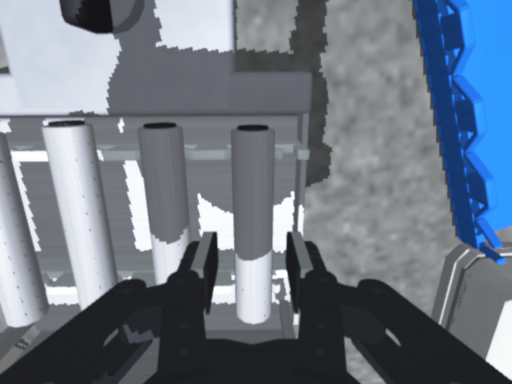

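The roller at column 253 is centred between the fingers, and they clear the neighbouring roller. I descend and grip.

Emit:
step_arm(increments=[[[-0.1,0.12,1.2],0],[[0,0,1.2],0],[[0,0,0.7],0],[[0,0,0.3],0],[[0,0,0],0],[[0,0,0],0]])

```text
time: 28.73
tcp_pos: [0.6169, -0.1361, 0.0464]
tool_rot: [-0.0, 0.102, 0.995, 0.0]
force: [-0.4, -0.8, -0.0]
width: 0.0361
grip_force: 0.0
```

Emit:
step_arm(increments=[[[0,0,0],0],[[0,0,0],0],[[0,0,0],0],[[0,0,0],0],[[0,0,-1],0],[[0,0,-2],0],[[0,0,-3],0],[[0,0,-3],0],[[0,0,-3],0],[[0,0,0],0],[[0,0,0],0]], gripper=1.5, squeeze=50)

```text
time: 29.65
tcp_pos: [0.6181, -0.1365, 0.1702]
tool_rot: [0.003, 0.102, 0.995, -0.001]
force: [-0.7, -0.3, -1.9]
width: 0.0221
grip_force: 49.0
```

```bash
python3 where.py .4989 .0349 .165
```

```text
tcp [ 0.6181 -0.1365  0.1702] ydir 78.3 w 0.0221 gf 49.02640342712402 F [-0.7 -0.3 -1.9] j6 -1.64 t 29.65 down -1.0
tool cm [15.15 14.37  0.43]
```

Emit:
step_arm(increments=[[[2.52,2.4,0],0],[[2.52,2.4,0],0],[[2.52,2.4,0],0],[[2.52,2.4,0],0],[[2.52,2.4,0],0],[[2.52,2.4,0],0],[[0,0,0],6.92],[[0,0,0],6.92],[[0,0,0],6.92],[[0,0,0],6.92],[[0,0,0],6.92],[[0,0,0],6.92],[[0,0,0],6.92],[[0,0,0],6.92],[[0,0,0],6.92],[[0,0,0],6.92],[[0,0,0],0],[[0,0,0],0]])

```text
time: 31.15
tcp_pos: [0.4975, 0.0355, 0.1652]
tool_rot: [-0.001, 0.647, 0.762, -0.001]
force: [-0.6, 0.5, -1.1]
width: 0.0222
grip_force: 49.2
```

```bash
python3 where.py .4989 .0349 .165; python3 - <<'E'
from h import *
im,d,P,T,K=grab('wrist','wrist19');i=im.astype(int)
for g in [(.4989,.0349),(.5483,.0428),(.5977,.0508),(.6471,.0587)]:
    for s in (-.04,.04):
        p=np.array([g[0]-s*.1582,g[1]+s*.9874,.030]); c=proj(p,T,K)
        if 0<c[0]<512 and 0<c[1]<384: cv2.circle(im,(int(c[0]),int(c[1])),3,(255,0,0),1)
cv2.imwrite('pics/w19.png',im[:,:,::-1])
bl=(i[...,2]>i[...,0]+50)&(i[...,2]>i[...,1]+30)&(P[...,2]>.034)&(P[...,2]<.052)
q=P[bl];print(cv2.minAreaRect((q[:,:2]*1000).astype(np.float32)),len(q))
E
```

```text
tcp [0.4975 0.0355 0.1652] ydir 9.3 w 0.0222 gf 49.19984579086304 F [-0.6  0.5 -1.1] j6 -0.16 t 31.15 down -1.0
tool cm [-0.08  0.13  0.02]
((572.7682495117188, 46.80122375488281), (213.6260528564453, 86.78791809082031), 9.019998550415039) 2414
```

View pics/w19.png

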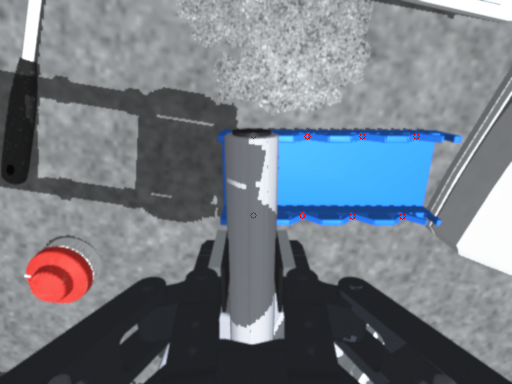

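The grooves (red rings) line up with the comb notches, and the roller at column 252 is over groove 1. I lower it.

Emit:
step_arm(increments=[[[-0.08,0.13,2.5],0],[[0,0,2.5],0],[[0,0,2.5],0],[[0,0,2.5],0],[[0,0,1.5],0],[[0,0,0.8],0],[[0,0,0.4],0],[[0,0,0.2],0],[[0,0,0],0],[[0,0,0],0]])

```text
time: 32.03
tcp_pos: [0.5004, 0.0349, 0.039]
tool_rot: [0.001, 0.649, 0.761, 0.001]
force: [0.6, -0.3, -1.2]
width: 0.022
grip_force: 49.2
```

Emit:
step_arm(increments=[[[0,0,0],0],[[0,0,0],0],[[0,0,0],0],[[0,0,-1.5],0],[[0,0,-2.5],0],[[0,0,-3],0],[[0,0,-3],0],[[0,0,-3],0],[[0,0,0],0],[[0,0,0],0]], gripper=3.6)

```text
time: 32.87
tcp_pos: [0.5009, 0.0349, 0.1707]
tool_rot: [0.002, 0.649, 0.761, 0.002]
force: [0.7, 0.4, 0.3]
width: 0.0362
grip_force: 0.0
```

```bash
cat > rk.py <<'E'
from h import *
import sys
im,d,P,T,K=grab('wrist',sys.argv[1]);im=im.astype(int)
a=np.radians(9.1);G=np.array([[np.cos(a),-np.sin(a),0],[np.sin(a),np.cos(a),0],[0,0,1]]);Q=(P-np.array([.573,.0468,0]))@G
m=(Q[...,2]>.049)&(Q[...,2]<.07)&(abs(Q[...,0])<.11)&(abs(Q[...,1])<.08)
k,lab,st,_=cv2.connectedComponentsWithStats(m.astype(np.uint8))
for i in range(1,k):
    if st[i,4]>300:
        q=Q[lab==i];s=np.polyfit(q[:,1],q[:,0],1);print('x',s[1].round(4),'slope',s[0].round(3),'y',q[:,1].min().round(4),q[:,1].max().round(4),'ztop',np.percentile(q[:,2],97).round(4))
E
python3 rk.py wrist20; python3 where.py .6053 -.1836 .165
```

```text
x -0.0748 slope -0.003 y -0.0583 0.0634 ztop 0.0596
x 0.1124 slope 0.186 y -0.0579 -0.0203 ztop 0.0694
tcp [0.5    0.0349 0.1685] ydir 9.1 w 0.0358 gf 0.0 F [-1.  -0.1 -0.4] j6 -0.16 t 32.9167 down -1.0
tool cm [-23.24   6.94   0.37]
```

Roller D sits in groove 1, with its centre within 3 mm and its height right. Next is roller C.

Emit:
step_arm(increments=[[[-3.32,0.99,0],0],[[-3.32,0.99,0],0],[[-3.32,0.99,0],0],[[-3.32,0.99,0],0],[[-3.32,0.99,0],0],[[-3.32,0.99,0],0],[[-3.32,1.0,0],0],[[0,0,0],-6.92],[[0,0,0],-6.92],[[0,0,0],-6.92],[[0,0,0],-6.92],[[0,0,0],-6.92],[[0,0,0],-6.92],[[0,0,0],-6.92],[[0,0,0],-6.92],[[0,0,0],-6.92],[[0,0,0],-6.92],[[0,0,0],0],[[0,0,0],0]])

```text
time: 34.5
tcp_pos: [0.6043, -0.1834, 0.166]
tool_rot: [-0.001, 0.104, 0.995, 0.0]
force: [0.3, -1.1, -0.2]
width: 0.0359
grip_force: 0.0
```

```bash
python3 where.py .6053 -.1836 .046
```

```text
tcp [ 0.6043 -0.1834  0.166 ] ydir 78.09 w 0.0359 gf 0.0 F [ 0.3 -1.1 -0.2] j6 -1.71 t 34.5 down -1.0
tool cm [-1.3e-01 -1.0e-02  1.2e+01]
```

Emit:
step_arm(increments=[[[-0.1,0,2.5],-0.2],[[0,0,2.5],0],[[0,0,2.5],0],[[0,0,2.0],0],[[0,0,1.2],0],[[0,0,0.8],0],[[0,0,0.5],0],[[0,0,0],0],[[0,0,0],0]])

```text
time: 35.25
tcp_pos: [0.6064, -0.184, 0.0488]
tool_rot: [0.001, 0.1, 0.995, -0.0]
force: [0.1, -0.4, -0.4]
width: 0.0361
grip_force: 0.0
```

Emit:
step_arm(increments=[[[0,0,0],0],[[0,0,0],0],[[0,0,0],0],[[0,0,0],0],[[0,0,-1],0],[[0,0,-2],0],[[0,0,-3],0],[[0,0,-3],0],[[0,0,-3],0],[[0,0,0],0],[[0,0,0],0]], gripper=1.5, squeeze=50)

```text
time: 36.17
tcp_pos: [0.6069, -0.1834, 0.1707]
tool_rot: [0.002, 0.1, 0.995, -0.0]
force: [-1.0, 0.6, -1.3]
width: 0.0218
grip_force: 49.2
```

```bash
python3 where.py .5483 .0428 .165
```

```text
tcp [ 0.6069 -0.1834  0.1707] ydir 78.54 w 0.0218 gf 49.215606451034546 F [-1.   0.6 -1.3] j6 -1.72 t 36.1667 down -1.0
tool cm [10.24 21.    0.53]
```

Emit:
step_arm(increments=[[[1.71,3.5,0],0],[[1.71,3.5,0],0],[[1.71,3.5,0],0],[[1.71,3.5,0],0],[[1.7,3.5,0],0],[[1.7,3.5,0],0],[[0,0,0],6.94],[[0,0,0],6.94],[[0,0,0],6.94],[[0,0,0],6.94],[[0,0,0],6.94],[[0,0,0],6.94],[[0,0,0],6.94],[[0,0,0],6.94],[[0,0,0],6.94],[[0,0,0],6.94],[[0,0,0],0],[[0,0,0],0]])

```text
time: 37.67
tcp_pos: [0.5466, 0.0427, 0.1659]
tool_rot: [-0.001, 0.647, 0.762, -0.001]
force: [0.2, 0.0, -1.6]
width: 0.0222
grip_force: 49.4
```

```bash
python3 where.py .5488 .0405 .037
```

```text
tcp [0.5466 0.0427 0.1659] ydir 9.32 w 0.0222 gf 49.41490888595581 F [ 0.2  0.  -1.6] j6 -0.15 t 37.6667 down -1.0
tool cm [-0.27  0.22 12.88]
```

Emit:
step_arm(increments=[[[-0.25,0.12,2.5],0.2],[[0,0,2.5],0],[[0,0,2.5],0],[[0,0,2.5],0],[[0,0,1.5],0],[[0,0,0.8],0],[[0,0,0.4],0],[[0,0,0.2],0],[[0,0,0],0],[[0,0,0],0]])

```text
time: 38.5
tcp_pos: [0.5495, 0.0402, 0.0397]
tool_rot: [0.001, 0.65, 0.76, 0.001]
force: [-0.7, -0.6, -1.7]
width: 0.0222
grip_force: 49.5
```

Emit:
step_arm(increments=[[[0,0,0],0],[[0,0,0],0],[[0,0,0],0],[[0,0,-1.5],0],[[0,0,-2.5],0],[[0,0,-3],0],[[0,0,-3],0],[[0,0,-3],0],[[0,0,0],0],[[0,0,0],0]], gripper=3.6)

```text
time: 39.33
tcp_pos: [0.5503, 0.0402, 0.1719]
tool_rot: [0.002, 0.65, 0.76, 0.002]
force: [0.6, 1.1, -0.9]
width: 0.0358
grip_force: 0.0
```

```bash
python3 rk.py wrist21; python3 where.py .5939 -.2316 .165
```

```text
x -0.0738 slope 0.004 y -0.06 0.0633 ztop 0.0596
x -0.0249 slope -0.0 y -0.0601 0.0613 ztop 0.0595
x 0.1136 slope 0.219 y -0.0584 -0.0202 ztop 0.0696
tcp [0.5494 0.0401 0.1696] ydir 8.9 w 0.036 gf 0.0 F [-0.1  0.2 -0.2] j6 -0.14 t 39.3833 down -1.0
tool cm [-27.54   0.19   0.46]
```

Emit:
step_arm(increments=[[[-3.44,0.02,0],0],[[-3.44,0.02,0],0],[[-3.44,0.02,0],0],[[-3.44,0.02,0],0],[[-3.44,0.03,0],0],[[-3.44,0.03,0],0],[[-3.45,0.02,0],0],[[-3.45,0.03,0],0],[[0,0,0],-6.94],[[0,0,0],-6.94],[[0,0,0],-6.94],[[0,0,0],-6.94],[[0,0,0],-6.94],[[0,0,0],-6.94],[[0,0,0],-6.94],[[0,0,0],-6.94],[[0,0,0],-6.94],[[0,0,0],-6.94],[[0,0,0],0],[[0,0,0],0]])

```text
time: 41.05
tcp_pos: [0.5929, -0.2314, 0.1669]
tool_rot: [-0.001, 0.104, 0.995, 0.0]
force: [0.5, 0.8, 0.2]
width: 0.0361
grip_force: 0.0
```

```bash
python3 where.py .5939 -.2316 .046
```

```text
tcp [ 0.5929 -0.2314  0.1669] ydir 78.09 w 0.0361 gf 0.0 F [0.5 0.8 0.2] j6 -1.79 t 41.05 down -1.0
tool cm [-1.300e-01 -1.000e-02  1.209e+01]
```

Emit:
step_arm(increments=[[[0,0,2.5],-0.1],[[0,0,2.5],0],[[0,0,2.5],0],[[0,0,2.0],0],[[0,0,1.3],0],[[0,0,0.8],0],[[0,0,0.5],0],[[0,0,0],0],[[0,0,0],0]])

```text
time: 41.8
tcp_pos: [0.594, -0.2319, 0.0488]
tool_rot: [0.001, 0.101, 0.995, -0.0]
force: [0.6, -0.2, 0.4]
width: 0.036
grip_force: 0.0
```

Emit:
step_arm(increments=[[[0,0,0],0],[[0,0,0],0],[[0,0,0],0],[[0,0,0],0],[[0,0,-1],0],[[0,0,-2],0],[[0,0,-3],0],[[0,0,-3],0],[[0,0,-3],0],[[0,0,0],0],[[0,0,0],0]], gripper=1.5, squeeze=50)

```text
time: 42.72
tcp_pos: [0.5947, -0.2315, 0.1712]
tool_rot: [0.003, 0.101, 0.995, -0.0]
force: [-0.4, 0.2, -1.8]
width: 0.0224
grip_force: 49.4
```

```bash
python3 where.py .5977 .0508 .165
```

```text
tcp [ 0.5947 -0.2315  0.1712] ydir 78.43 w 0.0224 gf 49.364227652549744 F [-0.4  0.2 -1.8] j6 -1.79 t 42.7167 down -1.0
tool cm [ 5.37 27.72  0.58]
```

Emit:
step_arm(increments=[[[0.67,3.47,0],0],[[0.67,3.47,0],0],[[0.67,3.47,0],0],[[0.67,3.47,0],0],[[0.67,3.46,0],0],[[0.67,3.46,0],0],[[0.67,3.46,0],0],[[0.67,3.46,0],0],[[0,0,0],6.93],[[0,0,0],6.93],[[0,0,0],6.93],[[0,0,0],6.93],[[0,0,0],6.93],[[0,0,0],6.93],[[0,0,0],6.93],[[0,0,0],6.93],[[0,0,0],6.93],[[0,0,0],6.93],[[0,0,0],0],[[0,0,0],0]])

```text
time: 44.38
tcp_pos: [0.596, 0.0509, 0.1659]
tool_rot: [-0.001, 0.647, 0.762, -0.001]
force: [-0.4, -0.4, -1.7]
width: 0.0221
grip_force: 49.6
```

```bash
python3 where.py .5980 .0490 .037
```

```text
tcp [0.596  0.0509 0.1659] ydir 9.32 w 0.0221 gf 49.59339201450348 F [-0.4 -0.4 -1.7] j6 -0.13 t 44.3833 down -1.0
tool cm [-0.23  0.2  12.89]
```

Emit:
step_arm(increments=[[[-0.2,0.1,2.5],0.1],[[0,0,2.5],0],[[0,0,2.5],0],[[0,0,2.5],0],[[0,0,1.5],0],[[0,0,0.8],0],[[0,0,0.4],0],[[0,0,0.2],0],[[0,0,0],0],[[0,0,0],0]])

```text
time: 45.22
tcp_pos: [0.5985, 0.0489, 0.0397]
tool_rot: [0.001, 0.649, 0.761, 0.0]
force: [0.2, 0.4, -1.6]
width: 0.0222
grip_force: 49.6
```

Emit:
step_arm(increments=[[[0,0,0],0],[[0,0,0],0],[[0,0,0],0],[[0,0,-1.5],0],[[0,0,-2.5],0],[[0,0,-3],0],[[0,0,-3],0],[[0,0,-3],0],[[0,0,0],0],[[0,0,0],0]], gripper=3.6)

```text
time: 46.05
tcp_pos: [0.5993, 0.0489, 0.1722]
tool_rot: [0.002, 0.649, 0.76, 0.002]
force: [-0.0, -0.1, -0.9]
width: 0.0361
grip_force: 0.0
```

```bash
python3 rk.py wrist22; python3 where.py .5891 -.2809 .165
```

```text
x -0.0725 slope -0.002 y -0.0598 0.0634 ztop 0.0595
x -0.0238 slope 0.006 y -0.0599 0.0613 ztop 0.0596
x 0.025 slope -0.0 y -0.0622 0.0608 ztop 0.0596
tcp [0.5984 0.0489 0.1697] ydir 9.0 w 0.0359 gf 0.0 F [ 0.   0.1 -0.6] j6 -0.13 t 46.1 down -1.0
tool cm [-32.42  -6.08   0.46]
```

Emit:
step_arm(increments=[[[-3.6,-0.67,0],0],[[-3.6,-0.67,0],0],[[-3.6,-0.67,0],0],[[-3.6,-0.67,0],0],[[-3.6,-0.67,0],0],[[-3.6,-0.68,0],0],[[-3.6,-0.68,0],0],[[-3.6,-0.68,0],0],[[-3.62,-0.68,0],0],[[0,0,0],-6.93],[[0,0,0],-6.93],[[0,0,0],-6.93],[[0,0,0],-6.93],[[0,0,0],-6.93],[[0,0,0],-6.93],[[0,0,0],-6.93],[[0,0,0],-6.93],[[0,0,0],-6.93],[[0,0,0],-6.93],[[0,0,0],0]])

```text
time: 47.77
tcp_pos: [0.5881, -0.2805, 0.1663]
tool_rot: [-0.002, 0.1, 0.995, 0.001]
force: [-0.2, 0.7, -0.2]
width: 0.0357
grip_force: 0.0
```

```bash
python3 where.py .5891 -.2809 .046
```

```text
tcp [ 0.5881 -0.2805  0.1663] ydir 78.55 w 0.0357 gf 0.0 F [-0.2  0.7 -0.2] j6 -1.87 t 47.7667 down -1.0
tool cm [-0.15 -0.03 12.03]
```

Emit:
step_arm(increments=[[[0,0,2.5],0],[[0,0,2.5],0],[[0,0,2.5],0],[[0,0,2.0],0],[[0,0,1.3],0],[[0,0,0.8],0],[[0,0,0.4],0],[[0,0,0],0],[[0,0,0],0]])

```text
time: 48.52
tcp_pos: [0.5893, -0.2811, 0.0498]
tool_rot: [0.001, 0.102, 0.995, -0.0]
force: [-0.8, -0.4, -0.5]
width: 0.0362
grip_force: 0.0
```

Emit:
step_arm(increments=[[[0,0,0],0],[[0,0,0],0],[[0,0,0],0],[[0,0,0],0],[[0,0,-1],0],[[0,0,-2],0],[[0,0,-3],0],[[0,0,-3],0],[[0,0,-3],0],[[0,0,0],0],[[0,0,0],0]], gripper=1.5, squeeze=50)

```text
time: 49.43
tcp_pos: [0.5901, -0.2812, 0.1734]
tool_rot: [0.003, 0.102, 0.995, -0.001]
force: [0.7, -0.3, -1.5]
width: 0.0223
grip_force: 49.4
```

```bash
python3 where.py .6471 .0587 .165
```

```text
tcp [ 0.5901 -0.2812  0.1734] ydir 78.31 w 0.0223 gf 49.35882031917572 F [ 0.7 -0.3 -1.5] j6 -1.86 t 49.4333 down -1.0
tool cm [ 1.31 34.44  0.77]
```

Emit:
step_arm(increments=[[[0.14,3.83,0],0],[[0.14,3.83,0],0],[[0.14,3.83,0],0],[[0.15,3.83,0],0],[[0.15,3.83,0],0],[[0.15,3.83,0],0],[[0.15,3.82,0],0],[[0.15,3.82,0],0],[[0.14,3.82,0],0],[[0,0,0],6.92],[[0,0,0],6.92],[[0,0,0],6.92],[[0,0,0],6.92],[[0,0,0],6.92],[[0,0,0],6.92],[[0,0,0],6.92],[[0,0,0],6.92],[[0,0,0],6.92],[[0,0,0],6.92],[[0,0,0],0]])

```text
time: 51.1
tcp_pos: [0.6451, 0.0592, 0.1671]
tool_rot: [-0.001, 0.65, 0.76, -0.001]
force: [0.5, -0.2, -0.7]
width: 0.0219
grip_force: 49.6
```

```bash
python3 where.py .6471 .0580 .037
```

```text
tcp [0.6451 0.0592 0.1671] ydir 8.86 w 0.0219 gf 49.57388699054718 F [ 0.5 -0.2 -0.7] j6 -0.12 t 51.1 down -1.0
tool cm [-0.16  0.21 13.01]
```

Emit:
step_arm(increments=[[[-0.15,0.1,2.5],-0.1],[[0,0,2.5],0],[[0,0,2.5],0],[[0,0,2.5],0],[[0,0,1.5],0],[[0,0,0.8],0],[[0,0,0.4],0],[[0,0,0.2],0],[[0,0,0],0],[[0,0,0],0]])

```text
time: 51.93
tcp_pos: [0.6473, 0.0577, 0.0405]
tool_rot: [0.0, 0.648, 0.762, 0.0]
force: [0.3, 0.6, -1.6]
width: 0.0223
grip_force: 49.5
```

Emit:
step_arm(increments=[[[0,0,0],0],[[0,0,0],0],[[0,0,0],0],[[0,0,-1.5],0],[[0,0,-2.5],0],[[0,0,-3],0],[[0,0,-3],0],[[0,0,-3],0],[[0,0,-3],0],[[0,0,0],0],[[0,0,0],0]], gripper=3.4)

```text
time: 52.85
tcp_pos: [0.6481, 0.0578, 0.2033]
tool_rot: [0.002, 0.648, 0.762, 0.002]
force: [-1.4, -0.7, 0.1]
width: 0.0335
grip_force: 0.0
```

```bash
python3 rk.py wrist23; python3 where.py; python3 cb.py 23; python3 - <<'E'
from h import *
im=np.load('scene23.npz')['im'];cv2.imwrite('pics/c23.png',cv2.resize(im,(768,576))[:,:,::-1])
E
```

```text
x -0.0718 slope -0.003 y -0.06 0.0629 ztop 0.0595
x -0.0228 slope -0.002 y -0.062 0.0612 ztop 0.0596
x 0.0263 slope -0.002 y -0.0624 0.0609 ztop 0.0597
x 0.075 slope -0.002 y -0.061 0.0622 ztop 0.0596
tcp [0.6473 0.0577 0.2006] ydir 9.2 w 0.0342 gf 0.0 F [-0.9  0.2 -0.6] j6 -0.12 t 52.9 down -1.0
scene board [ 149  285   80   55 1467] ((439.5352783203125, 312.34356689453125), (201.0520477294922, 56.723594665527344), 88.36470031738281) [0.409 0.211] [0.469 0.413] [ 0.015 -0.003  0.006]
scene cover [ 104  237  113   80 4456] ((564.2848510742188, 308.450927734375), (208.46096801757812, 207.11329650878906), 88.9410171508789) [0.461 0.203] [0.67  0.414] [ 0.001 -0.     0.048]
side board [ 178  268   94   62 1336] ((593.5670776367188, 312.4142761230469), (199.19369506835938, 242.96231079101562), 87.92041778564453) [0.476 0.209] [0.716 0.414] [ 0.002 -0.001  0.01 ]
side cover [ 193  258   92   62 4024] ((566.0992431640625, 310.4466552734375), (209.24444580078125, 202.89749145507812), 88.5064468383789) [0.463 0.205] [0.669 0.417] [0.001 0.    0.046]
```

View pics/c23.png

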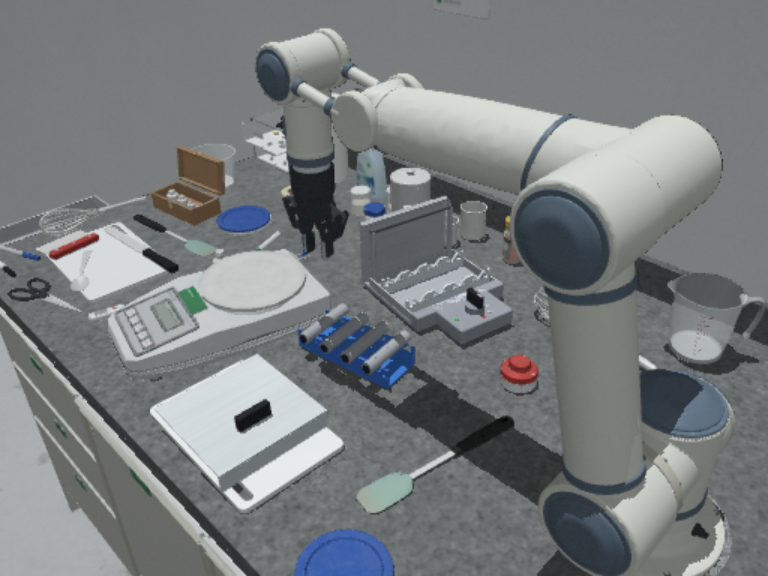

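All four rollers are in the rack. The cover and board moved together when the board was knocked and are still concentric. The selector is at red and the jars are untouched, so I hand in.

```bash
python3 -c "
from station import r
print(r.finish_job())"
```

```text
the job is handed in; nothing more can be done
None
```

The job is handed in at about 53 s of the 210 s allowed, with no verdict shown: selector at the red mark, cover flat and centred on the board, all four rollers seated in the rack, jars untouched; the one thin margin is the tilt-up step, where the cover held at about 0.157 rad (limit 0.2) with its nibs about 7 mm from the rod (limit 18).

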